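Set the praline turntable back one notch

TASK

The ratchet turntable was indexed one place too far and a bare praline went past the salt funnel. With a fingertip lift the pawl by its thumb tab and lay it right back, push the turntable backward (counter-clockwise from above) by its pins, then tip the pawl down again and push the table gently on until its next steep tooth face rests against the pawl, exactly one notch back from where it stood. Use light fingertip pushes only, pick nothing up, keep the pralines on their places and leave everything else where it is.

Things in the scene. Friction and masses are not known exactly. Their poses are not given: they have to be found in the camera images.
- turntable_center (a point): Indexing turntable, 180 mm across, on a round base screwed to the table; white deck carrying six pralines (tops 48 mm above the table). Point: centre of the deck's top face, 32 mm above the table. z is up, the turning axis; x and y turn with the deck. About 0.1 N m of friction; it stays where it is left.
- push_pin (a point): One of six equal upright steel push pins on the deck, 8 mm thick, 73 mm from the axis, at 0, 60, 120, 180 (this one), 240 and 300 degrees from the x axis of turntable_center, counter-clockwise from above. Point: centre of its top, 78 mm above the table, 46 mm above the deck. At the start this pin is on the robot's side of the deck.
- rim_face (a point): Top edge of one of the rim's six steep tooth faces, 60 degrees (one notch) apart, 84 mm from the axis, 42 mm above the table; the rim spans 78 to 90 mm from the axis. Clockwise from each face the rim slopes down through 48 degrees to the notch floor (30 mm above the table), level for 12 degrees up to the next face. This is the face that bears on the pawl at the start.
- funnel_spout (a point): Lower end of the fixed steel salt funnel, 62 mm above the table, over one praline place. The funnel is 52 mm across at its top, 116 mm above the table, and hangs from a 12 mm post 49 mm farther out from the turning axis (clamp top 98 mm above the table).
- turntable (a joint): Turntable angle, rad; grows backward (counter-clockwise from above). 0 = tooth face against the lowered pawl; starts at -0.08 to 0. With the pawl down it turns only forward; one notch back is 1.047. If the pawl is lowered onto the slope (joint 0.15 to 0.95), the table can be pushed on backward until the next face stops it at 1.047.
- pawl_pivot (a point): Hinge of the steel ratchet pawl, fixed beside the rim, 52 mm above the table. y: hinge axis; x: level, from the pawl's nose to the hinge, the way the lifted pawl is laid back. Lowered, the bar (8 mm high, 10 mm wide along y) lies along -x, its nose 60 mm off in the rim's notch. Bracket cheeks beside the bar: 21 mm wide over all, 8 mm above the hinge.
- pawl_tab (a point): Top edge of the pawl's flat thumb tab, which stands up from the bar between hinge and nose. Lowered: 97 mm above the table, 25 mm before the hinge (x = -0.025 in pawl_pivot's frame); the tab is 14 mm wide along the hinge axis, 3.5 mm thick, and upright from the bar's top, 56 mm above the table. Moves with the pawl.
- pawl (a joint): Pawl angle, rad: 0 = down in the notch, grows as the nose rises; 2.0 = laid back at rest, bar up and leaning 25 degrees to +x of pawl_pivot, tab nearly level to +x. It swings freely under its weight (80 g, damped): past 1.5 it falls back and stays, else down onto the rim. Push the tab to +x to lift it, the raised bar to -x to tip it down.
- piece_0: Chocolate praline, about 32 x 38 x 16 mm, one place past the salt funnel, bare: the missed one; loose on the deck 55 mm from the axis at 30 degrees in the frame of turntable_center. Origin: centre of its underside.
- piece_1: Chocolate praline, about 32 x 38 x 16 mm, under the salt funnel at the start, bare; loose on the deck 55 mm from the axis at 90 degrees in the frame of turntable_center. Origin: centre of its underside.
- piece_2: Chocolate praline, about 32 x 38 x 16 mm, bare; loose on the deck 55 mm from the axis at 150 degrees in the frame of turntable_center. Origin: centre of its underside.
- piece_3: Chocolate praline, about 32 x 38 x 16 mm, bare; loose on the deck 55 mm from the axis at 210 degrees in the frame of turntable_center. Origin: centre of its underside.
- piece_4: Chocolate praline, about 32 x 38 x 16 mm, with salt flakes on top; loose on the deck 55 mm from the axis at 270 degrees in the frame of turntable_center. Origin: centre of its underside.
- piece_5: Chocolate praline, about 32 x 38 x 16 mm, with salt flakes on top; loose on the deck 55 mm from the axis at 330 degrees in the frame of turntable_center. Origin: centre of its underside.
- salt_tub: Clear plastic tub, 85 x 114 x 46 mm, on the table right of the turntable; bystander. Origin: centre of its underside.
- tub_lid: Flat plastic lid of the tub, 89 x 117 x 8 mm; bystander. Origin: centre of its underside.
- timer: Round kitchen timer, 59 mm across, 40 mm high; bystander. Origin: centre of its underside.
- probe_thermometer: Probe thermometer lying on the table, 212 mm long, 19 mm high; bystander. Origin: centre of its underside.
- pastry_brush: Pastry brush lying on the table, 164 mm long, 16 mm high; bystander. Origin: centre of its underside.

How it is judged:
By the outcome, as a careful person would: the job done as asked, in the order asked, and still so for the second after the job is handed in, with the robot touching nothing.
It also fails if it takes over 64 s, if anything falls off the work surface, if the arm or the gripper's body presses on something with over 40 N, if the wrist force passes 120 N, or if a joint passes its speed limit or range.

ROBOT

A 6-joint arm with a two-finger parallel gripper is mounted at the origin on a cart in front of the work surface, level with it; the furniture and walls round the work are solid. World frame = base frame: x ahead of the robot, y to its left, z up, the work surface at z = 0. Lengths are in m, angles in rad, forces in N, time in s.
With the tool pointing down it reaches from about 0.35 to 0.95 m from the base axis. Payload 17.4 kg.
Tool frame: the origin (TCP) lies midway between the tips of the shut fingers; the grasp point (between the pads) lies arm.grip_depth behind it (arm.grip_depth is the distance from the TCP to the grasp point, in m); x points along the fingers, z is the direction in which the jaws open and shut, and the axes are right-handed (so a half turn about x gives the same grasp; the last joint's range is limited). The gripper opens to 93 mm and grips with 3 to 60 N. Pads are 15 mm wide; open, the fingers measure 128 mm over their backs; the gripper's body (75 mm by 188 mm) begins 65 mm behind the grasp point.
Start: joints at [-1.377, 0.116, 1.442, -0, 1.584, -0.038], TCP at [0.155, -0.657, 0.193] pointing down, gripper open.
Joint ranges: [-2.83, 2.83], [-0.83, 2.19], [0.07, 2.5], [-1.14, 4.28], [0.01, 3], [-2.97, 2.97]. Speed limits (rad/s): [1.89, 1.89, 2.22, 3.14, 3.14, 3.14].

INTERFACE

Orientations are given as a unit quaternion [x, y, z, w].
In Python, from cell import arm gives the robot as it stands.
- The arm moves only by the tool apply_moves, never from a script. Its argument "series" is a list of rows, each a list of 6 numbers: the shift along the tool's x, y, z in mm, then the turn, a rotation vector about the tool's x, y, z in degrees. In form: [[dx, dy, dz, rx, ry, rz], ...]. A call has exactly 10 rows; each row is the pose to reach, as a shift and turn from the pose commanded when the call began, along the tool's axes at that moment; what a row does not reach only later rows make up. A row lasts 1/10 s, in which the tool goes at most 50 mm and 8.59 degrees, less where a joint would pass 70% of its speed; a pose out of reach is approached as far as the arm can. A call with a gripper value outside its range is refused whole. "hand" is the closure, from 0 (fully open) to 1 (shut), set as the call begins (left out, the last holds). The fingers move at their own pace and stop on an object; the grip force is fixed at half the most. Time passes only in rows, so rows that repeat a pose let the fingers close, or fill a call up. It gives the time, the measured TCP pose, the force and the opening at its end, in the units of the state.
- arm.state(): the state, without advancing time (a new reading comes with each control period).
- arm.capture(name): name is "scene" or "top"; returns a dict with "frame" (384x512x3 uint8, blue, green, red), "z_map" (384x512 float32, m along the optical axis (not along the pixel's ray), 0 where there is no reading), "mtx" (3x3 intrinsics, pixels), "dist" ([k1, k2, p1, p2, k3] as OpenCV has them; the pictures are not rectified), "T" (4x4, takes a point from camera to world coordinates). Camera axes: x right, y up, looking along -z (the intrinsics and any distortion apply to the point x, -y, -z); pixel columns grow to the right and rows downward; lengths in m; the calibration is good to about 2 mm. A picture is of the moment at which its call begins.
- arm.sign_off(): hands the job in, once; it reports no verdict.
Trained networks look in the newest picture that a camera, given by its name, has taken for a name from the list of things; names that differ only in an ending like _2 or _b are one class to them, and where a whole thing is asked for, a point or a joint stands for the part that bears it (a point fixed in the world has none). Each returns a list of dicts, best first, with "score" (0 to 1); they miss things now and then, are a little off and sometimes report something else, mostly with a low value. They report only what shows in the picture. A call takes as long as a camera call.
- arm.outline_of(camera, name): "pixels" (384x512 bool, what is visible of it) and "extent" ([centre column, centre row, width, height] in pixels, round what is visible of it).
- arm.place_of(camera, name): "xy" ([column, row] in pixels: a listed point, or the origin of a listed thing).
The state is a dict: "time_s": time; "joints": joint angles; "qd": joint speeds; "joint_efforts": joint torques, N m; "tool_pos": TCP position; "orientation": TCP orientation; "contact_force": force on the tool from outside, world axes, zero at the start; "moment": the same for the moment, N m; "width": finger opening in m.
Only numpy, scipy, OpenCV 4.12 (cv2) and the standard library are available. Lean on these libraries where they do the work, as an engineer would, in place of code of your own. Each camera call takes 0.05 s, during which the arm holds its last target.

## Working session

There is one attempt and no reset: what is moved stays moved. The work goes in short steps, Python scripts to look and compute and a tool call to move; the robot and the scene stay as the last step left them, time stands still between calls to the robot, and variables do not carry over. Pictures are saved under pics/ and viewed, and the job is handed in when it is done.

Besides the shell and the picture viewer there is one more tool, called by a JSON object that holds its "api" and its "payload", one argument or row to a line. apply_moves: Moves the arm, as the interface text tells. Its arguments: {"type":"object","properties":{"series":{"type":"array","items":{"type":"array","items":{"type":"number"}}},"hand":{"type":"number"}},"required":["series"]}

```bash
mkdir -p pics; cat > h.py <<'E'
import numpy as np, cv2
from cell import arm
def grab(cam,fn=None):
    c=arm.capture(cam)
    if fn: cv2.imwrite('pics/'+fn,c['frame'])
    return c
def ray(c,uv):
    p=cv2.undistortPoints(np.array([[uv]],float),np.array(c['mtx'],float),np.array(c['dist'],float))[0,0]
    T=np.array(c['T']); d=T[:3,:3]@np.array([p[0],-p[1],-1.]); return T[:3,3],d
def atz(c,uv,z):
    o,d=ray(c,uv); return o+d*(z-o[2])/d[2]
def bydepth(c,uv):
    o,d=ray(c,uv); return o+d*c['z_map'][int(round(uv[1])),int(round(uv[0]))]
def proj(c,P):
    T=np.array(c['T']); q=(np.atleast_2d(P)-T[:3,3])@T[:3,:3]
    q=q*np.array([1,-1,-1.]); r,_=cv2.projectPoints(q.reshape(-1,1,3),np.zeros(3),np.zeros(3),np.array(c['mtx'],float),np.array(c['dist'],float)); return r[:,0]
E
python3 - <<'E'
from h import *
np.set_printoptions(precision=4,suppress=True)
print(arm.state(), arm.grip_depth)
Z=dict(turntable_center=.032,push_pin=.078,rim_face=.042,funnel_spout=.062,pawl_pivot=.052,pawl_tab=.097)
for cam in('top','scene'):
    c=grab(cam,cam+'0.png'); print(cam,c['T'])
    for n,z in Z.items():
        for r in arm.place_of(cam,n)[:3]: print(cam,n,round(r['score'],2),np.array(r['xy']),atz(c,r['xy'],z))
E
```

```text
{'time_s': 0.0, 'joints': array([-1.3768,  0.1165,  1.4423,  0.    ,  1.584 , -0.0378]), 'qd': array([-0.0004, -0.0005, -0.0006, -0.0002,  0.0013,  0.0008]), 'joint_efforts': array([  0.    , -72.1268, -62.2612,   0.0781,   0.0238,  -0.0001]), 'tool_pos': array([ 0.155 , -0.6567,  0.1923]), 'orientation': array([ 0.4391,  0.5548, -0.4386,  0.5542]), 'contact_force': array([ 0.5416, -0.0291,  0.4506]), 'moment': array([-0.0429, -0.0114, -0.0021]), 'width': 0.09324185610987183} 0.0188
top [[ 0.0135  0.9963 -0.0853  0.4431]
 [-0.9999  0.0134 -0.0015 -0.0807]
 [-0.0003  0.0853  0.9964  1.3134]
 [ 0.      0.      0.      1.    ]]
top turntable_center 0.63 [154.5 189.5] [0.5467 0.2055 0.032 ]
top push_pin 0.86 [143.3 212.2] [0.4823 0.2235 0.078 ]
top rim_face 0.91 [177.1 206.1] [0.5016 0.1398 0.042 ]
top funnel_spout 0.94 [131.6 184. ] [0.5583 0.2622 0.062 ]
top pawl_pivot 0.6 [190.6 186.2] [0.5553 0.1028 0.052 ]
top pawl_tab 0.51 [181.7 190. ] [0.5411 0.1193 0.097 ]
scene [[-0.5433  0.4419 -0.7139 -0.4358]
 [-0.8394 -0.3038  0.4507  0.5139]
 [-0.0177  0.8441  0.536   0.8052]
 [ 0.      0.      0.      1.    ]]
scene turntable_center 0.59 [163.3 232.8] [0.5658 0.1981 0.032 ]
scene turntable_center 0.35 [169.6 225.9] [0.5862 0.1695 0.032 ]
scene push_pin 0.73 [166.7 242.3] [0.4633 0.2256 0.078 ]
scene push_pin 0.62 [336.1 177.3] [ 0.4661 -0.3551  0.078 ]
scene rim_face 0.56 [189.1 232.2] [0.5146 0.14   0.042 ]
scene funnel_spout 0.43 [190.  230.6] [0.4948 0.1445 0.062 ]
scene pawl_pivot 0.47 [197.  216.4] [0.5576 0.0926 0.052 ]
scene pawl_tab 0.49 [189.3 207.8] [0.548  0.1171 0.097 ]
scene pawl_tab 0.45 [178.1 245.8] [0.4108 0.2146 0.097 ]
```

```bash
python3 - <<'E'
import cv2
a=cv2.imread('pics/top0.png');cv2.imwrite('pics/top0c.png',cv2.resize(a[130:250,90:250],(800,600),interpolation=cv2.INTER_CUBIC))
a=cv2.imread('pics/scene0.png');cv2.imwrite('pics/scene0c.png',cv2.resize(a[150:290,90:270],(771,600),interpolation=cv2.INTER_CUBIC))
E
```

```text
(no output)
```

View pics/top0.png

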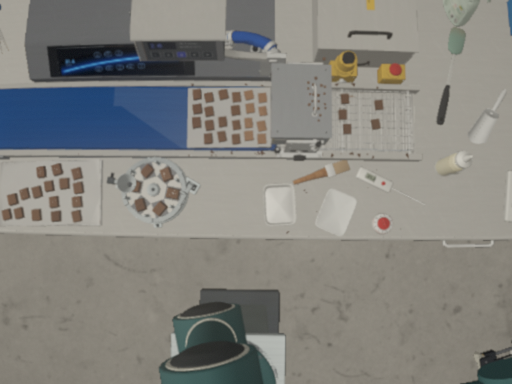

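View pics/scene0.png

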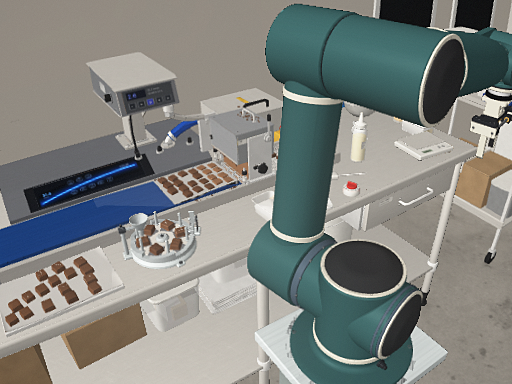

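```bash
ls pics
```

```text
scene0.png
scene0c.png
top0.png
top0c.png
```

View pics/top0c.png

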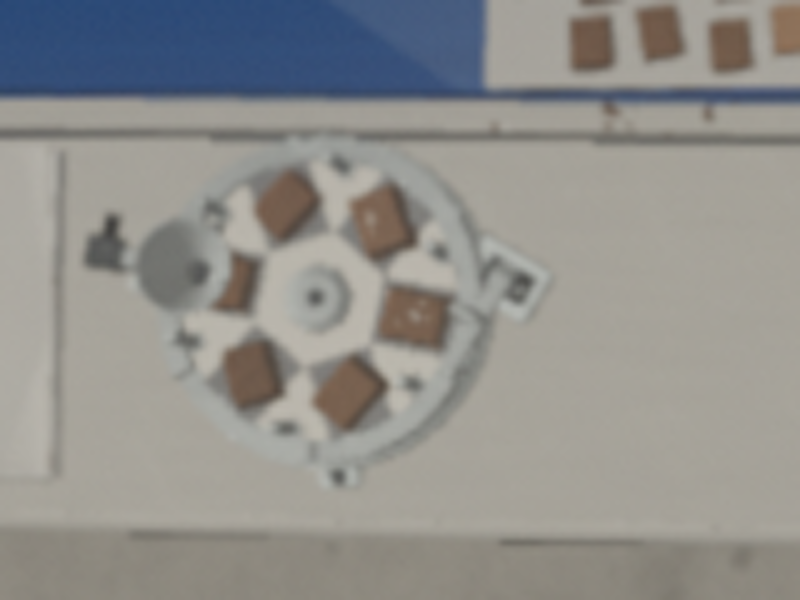

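View pics/scene0c.png

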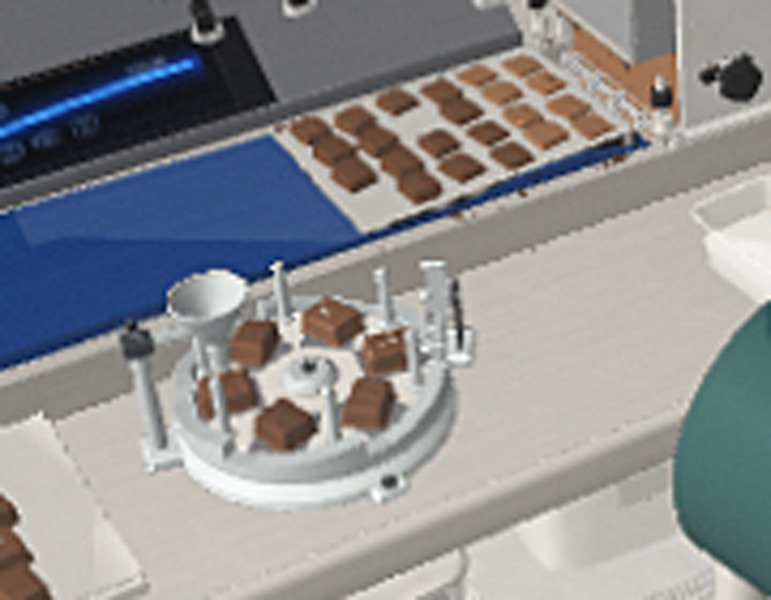

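Top view: the turntable centre is near crop (316,296), the funnel is on the left, and the pawl bracket is at crop (515,278). The pawl nose points lower left to about (440,375). In the scene view the tab is upright at crop (432,285). I'll check a geometric model by overlaying it on both views.

```bash
cat > model.py <<'E'
from h import *
def circ(C,r,z,n=72):
    a=np.linspace(0,2*np.pi,n); return np.c_[C[0]+r*np.cos(a),C[1]+r*np.sin(a),0*a+z]
def overlay(c,C,a0,aface,piv,fn,win,k=5,pa=None):
    # a0: deck frame angle; aface: angle of pawl radial
    im=cv2.resize(c['frame'],None,fx=k,fy=k,interpolation=cv2.INTER_CUBIC)
    def pl(P,col):
        q=((proj(c,P)+.5)*k-.5).round().astype(int); cv2.polylines(im,[q.reshape(-1,1,2)],False,col,1,cv2.LINE_AA)
    pl(circ(C,.09,.030),(0,255,255)); pl(circ(C,.078,.042),(0,255,0))
    for i in range(6):
        a=a0+i*np.pi/3; x,y=C[0]+.073*np.cos(a),C[1]+.073*np.sin(a)
        pl(np.array([[x,y,.032],[x,y,.078]]),(0,0,255))
    pl(np.array([[*C,.032],[*C,.06]]),(255,0,0))
    p=np.array([-np.sin(aface),np.cos(aface)])
    def P(s,z,n=0): 
        r=np.array([np.cos(aface),np.sin(aface)]); return [*(np.array(piv)+p*s+r*n),z]
    pl(np.array([P(0,.052),P(-.06,.052)]),(255,0,255)); pl(np.array([P(-.025,.056,-.007),P(-.025,.097,-.007),P(-.025,.097,.007),P(-.025,.056,.007)]),(255,0,255))
    pl(np.array([P(0,.052,-.0105),P(0,.052,.0105)]),(255,255,0))
    x0,y0,x1,y1=win; cv2.imwrite('pics/'+fn,im[y0*k:y1*k,x0*k:x1*k])
E
python3 - <<'E'
from model import *
C=np.array([.549,.209]); af=np.radians(235.5)
r=np.array([np.cos(af),np.sin(af)]);p=np.array([-r[1],r[0]])
piv=C+.084*r+.06*p; print(piv)
for cam,win,k in(('top',(100,140,220,240),6),('scene',(105,190,225,280),6)):
    c=grab(cam); overlay(c,C,np.radians(-12),af,piv,cam+'1.png',win,k)
    # bare crop too
    for n in ['turntable_center','push_pin','rim_face','funnel_spout','pawl_pivot','pawl_tab']:
        print(cam,n,[ (round(q['score'],2),np.round(q['xy'],1)) for q in arm.place_of(cam,n)])
E
```

```text
[0.55086945 0.10578903]
top turntable_center [(0.9, array([152.6, 189.1])), (0.4, array([188.5, 186.3]))]
top push_pin [(0.62, array([143.5, 211.9]))]
top rim_face [(0.78, array([178.5, 202.4]))]
top funnel_spout [(0.8, array([128.6, 183.2])), (0.41, array([133.5, 185.2]))]
top pawl_pivot []
top pawl_tab [(0.61, array([184. , 190.9]))]
scene turntable_center [(0.9, array([163. , 233.2]))]
scene push_pin [(0.84, array([165.2, 241.3]))]
scene rim_face [(0.58, array([190.6, 232.5])), (0.34, array([191.1, 218.1]))]
scene funnel_spout [(0.78, array([140. , 232.2]))]
scene pawl_pivot [(0.39, array([192.6, 218.7]))]
scene pawl_tab [(0.44, array([192.2, 212.1]))]
```

View pics/top1.png

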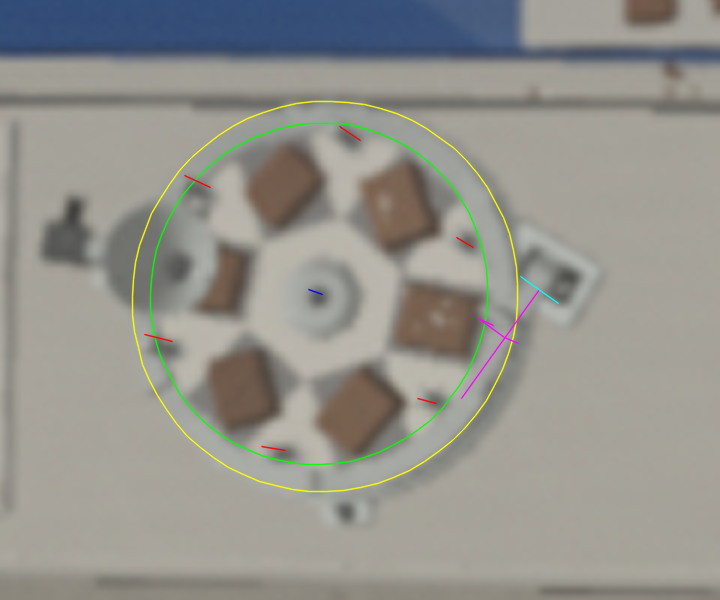

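View pics/scene1.png

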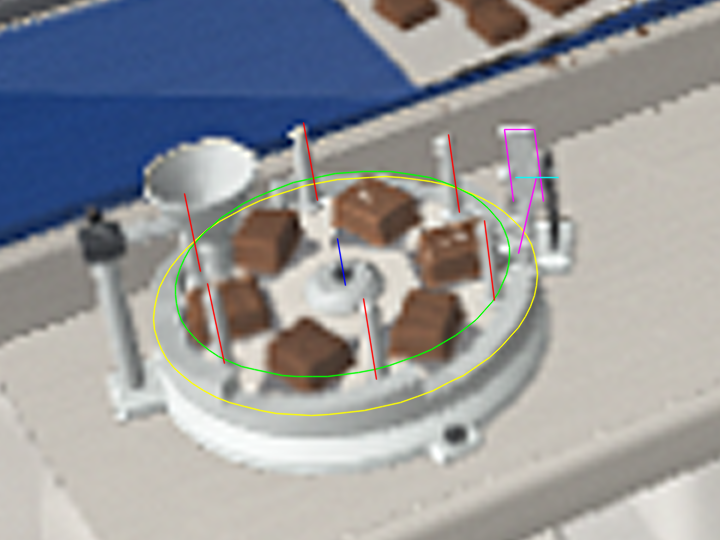

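```bash
python3 - <<'E'
from model import *
from scipy.optimize import least_squares
np.set_printoptions(precision=4,suppress=True)
for cam in('top','scene'):
    c=grab(cam); np.savez('pics/'+cam+'.npz',**{k:np.array(v) for k,v in c.items()})
    v,u=np.mgrid[0:384,0:512]; uv=np.c_[u.ravel(),v.ravel()].astype(float)
    n=cv2.undistortPoints(uv[:,None],np.array(c['mtx'],float),np.array(c['dist'],float))[:,0]
    z=c['z_map'].ravel(); T=np.array(c['T'])
    P=(np.c_[n[:,0],-n[:,1],-np.ones(len(n))]*z[:,None])@T[:3,:3].T+T[:3,3]
    m=(z>0)&(np.hypot(P[:,0]-.549,P[:,1]-.209)<.16)
    P=P[m];uvm=uv[m]
    tab=P[P[:,2]<.015]; print(cam,'table z',np.median(tab[:,2]))
    top=P[(P[:,2]>.06)&(P[:,0]<.64)]
    for q,w in zip(top,uvm[(P[:,2]>.06)&(P[:,0]<.64)]): print(w,q)
    deck=P[(abs(P[:,2]-.034)<.012)&(P[:,0]<.64)]
    # boundary of rim per angle
    C=np.array([.549,.209])
    for it in range(4):
        d=deck[:,:2]-C; a=np.degrees(np.arctan2(d[:,1],d[:,0]))%360; R=np.hypot(*d.T)
        E=[]
        for b in range(0,360,10):
            s=(a>=b)&(a<b+10)&(R<.1)
            if s.sum(): E.append(deck[s][R[s].argmax()])
        E=np.array(E)
        f=least_squares(lambda x:np.hypot(E[:,0]-x[0],E[:,1]-x[1])-x[2],[*C,.09],loss='soft_l1',f_scale=.002); C=f.x[:2]
    print(cam,'fit',f.x)
E
```

```text
top table z -0.00112159622902952
[154. 160.] [0.622  0.1996 0.0769]
[155. 160.] [0.6225 0.1976 0.0737]
[156. 160.] [0.6225 0.1948 0.0739]
[154. 161.] [0.6195 0.1997 0.0758]
[155. 161.] [0.6196 0.1973 0.0747]
[156. 161.] [0.6197 0.1946 0.0745]
[157. 161.] [0.6204 0.1929 0.0698]
[155. 162.] [0.6166 0.1967 0.0769]
[156. 162.] [0.6173 0.195  0.072 ]
[157. 162.] [0.6183 0.1938 0.0651]
[129. 169.] [0.5965 0.2654 0.0818]
[130. 169.] [0.5968 0.2632 0.0799]
[131. 169.] [0.5979 0.263  0.0706]
[129. 170.] [0.5949 0.2678 0.0728]
[130. 170.] [0.5943 0.2635 0.0782]
[131. 170.] [0.5946 0.2615 0.0756]
[132. 170.] [0.5956 0.2609 0.0678]
[129. 171.] [0.5921 0.2673 0.0742]
[130. 171.] [0.5923 0.2652 0.072 ]
[131. 171.] [0.5928 0.2634 0.0684]
[132. 171.] [0.5931 0.2613 0.066 ]
[111. 172.] [0.5867 0.3111 0.0923]
[112. 172.] [0.5862 0.3068 0.0972]
[111. 173.] [0.5838 0.3102 0.0947]
[112. 173.] [0.5842 0.3086 0.0911]
[113. 173.] [0.5839 0.3049 0.0941]
[114. 173.] [0.584  0.3025 0.0932]
[123. 173.] [0.5818 0.2717 0.1147]
[124. 173.] [0.5817 0.2688 0.1154]
[125. 173.] [0.5821 0.2669 0.1127]
[126. 173.] [0.58
[... 28230 characters left out ...]
1]
[167. 241.] [0.4733 0.221  0.0736]
[140. 242.] [0.5189 0.2807 0.0661]
[141. 242.] [0.5209 0.2776 0.0635]
[142. 242.] [0.5208 0.275  0.0624]
[165. 242.] [0.4729 0.2269 0.0732]
[166. 242.] [0.4709 0.2249 0.0736]
[167. 242.] [0.4729 0.2216 0.0709]
[140. 243.] [0.5202 0.281  0.062 ]
[141. 243.] [0.5194 0.2785 0.0615]
[165. 243.] [0.4767 0.2262 0.0669]
[166. 243.] [0.4726 0.2248 0.0691]
[167. 243.] [0.472  0.2223 0.0684]
[166. 244.] [0.4744 0.2247 0.0645]
[167. 244.] [0.4705 0.2232 0.0664]
[168. 244.] [0.4706 0.2205 0.0652]
[166. 245.] [0.4681 0.2271 0.0664]
[167. 245.] [0.4686 0.2243 0.0649]
[168. 245.] [0.4699 0.2211 0.0625]
[167. 246.] [0.4698 0.2243 0.0607]
scene fit [0.5458 0.2105 0.0914]
```

```bash
cat > cloud.py <<'E'
from model import *
from scipy.optimize import least_squares
def cloud(c):
    v,u=np.mgrid[0:384,0:512]; uv=np.c_[u.ravel(),v.ravel()].astype(float)
    n=cv2.undistortPoints(uv[:,None],np.array(c['mtx'],float),np.array(c['dist'],float))[:,0]
    z=c['z_map'].ravel(); T=np.array(c['T'])
    P=(np.c_[n[:,0],-n[:,1],-np.ones(len(n))]*z[:,None])@T[:3,:3].T+T[:3,3]
    return P[z>0]
def pins(P,C,a0):
    """mean pin points per pin near expected"""
    out=[]
    for i in range(6):
        a=a0+i*np.pi/3; q=C+.073*np.array([np.cos(a),np.sin(a)])
        s=P[(np.hypot(P[:,0]-q[0],P[:,1]-q[1])<.011)&(P[:,2]>.055)&(P[:,2]<.083)]
        out.append((i,len(s),s.mean(0)[:2] if len(s)>2 else None))
    return out
def fit(P,C,a0,skip=()):
    for _ in range(3):
        o=[(i,m) for i,n,m in pins(P,C,a0) if m is not None and i not in skip]
        def f(x): return np.concatenate([m-(x[:2]+.073*np.array([np.cos(x[2]+i*np.pi/3),np.sin(x[2]+i*np.pi/3)])) for i,m in o])
        r=least_squares(f,[*C,a0],loss='soft_l1',f_scale=.002); C=r.x[:2];a0=r.x[2]
    return C,a0,o,r.fun
E
python3 - <<'E'
from cloud import *
np.set_printoptions(precision=4,suppress=True)
for cam in('top','scene'):
    c=dict(np.load('pics/'+cam+'.npz')); P=cloud(c)
    C,a0,o,res=fit(P,np.array([.547,.208]),np.radians(-12)); print(cam,C,np.degrees(a0),o,np.abs(res).max())
    # tab
    s=P[(np.hypot(P[:,0]-.536,P[:,1]-.12)<.014)&(P[:,2]>.066)&(P[:,2]<.11)]
    print('tab',len(s),s.mean(0),s[:,2].max()); d=s[:,:2]-s[:,:2].mean(0); u,w,vt=np.linalg.svd(d,full_matrices=False); print(w,vt[0])
    if cam=='top': print(s)
    s=P[(np.hypot(P[:,0]-.555,P[:,1]-.10)<.03)&(P[:,2]>.056)&(P[:,2]<.066)]; print('cheek',len(s),s.mean(0))
E
```

```text
top [0.5473 0.2077] -9.791855911111929 [(0, array([0.6193, 0.1963])), (1, array([0.5946, 0.2635])), (2, array([0.5223, 0.2765])), (3, array([0.4751, 0.2193])), (4, array([0.5004, 0.1518])), (5, array([0.5721, 0.1387]))] 0.0010442402286039987
tab 16 [0.5359 0.1161 0.0936] 0.09953579947448832
[0.0188 0.007 ] [-0.5262 -0.8504]
[[0.5412 0.1214 0.0957]
 [0.5384 0.1237 0.0967]
 [0.5384 0.121  0.0975]
 [0.5383 0.118  0.0995]
 [0.539  0.1168 0.091 ]
 [0.5357 0.1207 0.0986]
 [0.5359 0.1185 0.0964]
 [0.5363 0.1165 0.0926]
 [0.5361 0.1135 0.0947]
 [0.538  0.1147 0.0704]
 [0.5334 0.1159 0.0955]
 [0.5335 0.1134 0.0952]
 [0.5333 0.1102 0.0984]
 [0.5344 0.1099 0.0838]
 [0.5307 0.1128 0.098 ]
 [0.531  0.1109 0.0935]]
cheek 38 [0.555  0.1057 0.0589]
scene [0.5441 0.2106] -9.769436455283481 [(0, array([0.6165, 0.1983])), (1, array([0.5891, 0.2675])), (2, array([0.5197, 0.2786])), (3, array([0.4727, 0.2236])), (4, array([0.4973, 0.1541])), (5, array([0.5689, 0.1415]))] 0.0016516742482215463
tab 45 [0.535  0.1203 0.0823] 0.09852396937011532
[0.0283 0.0132] [-0.4473 -0.8944]
cheek 19 [0.5428 0.1129 0.0602]
```

```bash
cat > plan.py <<'E'
from h import *
from scipy.spatial.transform import Rotation as R
C=np.array([.546,.209]); af=np.radians(239.5)
r=np.array([np.cos(af),np.sin(af)]);p=np.array([-r[1],r[0]]); H=C+.084*r+.06*p
def W(s,n,z): return np.array([*(H+p*s/1e3+r*n/1e3),z/1e3])
def RT(sg):
    x=np.array([0,0,-1.]); z=np.array([*(sg*r),0]); return R.from_matrix(np.c_[x,np.cross(z,x),z])
def where(st=None):
    st=st or arm.state(); q=st['tool_pos']; d=q[:2]-H
    print('t',round(st['time_s'],2),'snz',np.round([d@p*1e3,d@r*1e3,q[2]*1e3],1),'F',np.round([st['contact_force'][:2]@p,st['contact_force'][:2]@r,st['contact_force'][2]],1),'w',round(st['width'],3),'j',np.round(st['joints'],2))
E
python3 - <<'E'
from plan import *
np.set_printoptions(precision=1,suppress=True)
s=arm.state(); R0=R.from_quat(s['orientation']); print(R0.as_matrix()); where(s)
for sg in(1,-1):
    Q=RT(sg); print(sg,'shift',R0.inv().apply(W(-40.5,0,180)-s['tool_pos'])*1e3,'rot',np.degrees((R0.inv()*Q).as_rotvec()))
E
```

```text
[[-0.   1.   0.2]
 [ 0.   0.2 -1. ]
 [-1.  -0.  -0. ]]
t 1.5 snz [ 42.7 860.6 193. ] F [0.6 0.4 0.1] w 0.093 j [-1.4  0.1  1.4 -0.   1.6 -0. ]
1 shift [  13.   535.4 -678.8] rot [43.8 -0.   0. ]
-1 shift [  13.   535.4 -678.8] rot [-136.2   -0.    -0. ]
```

{"api": "apply_moves", "payload": {
  "series": [
    [0,27,-34,-7,0,0],
    [0,54,-68,-14,0,0],
    [0,80,-102,-21,0,0],
    [0,107,-136,-28,0,0],
    [0,134,-170,-35,0,0],
    [0,161,-204,-42,0,0],
    [0,188,-238,-49,0,0],
    [0,215,-272,-56,0,0],
    [0,241,-305,-63,0,0],
    [0,268,-339,-70,0,0]
  ],
  "hand": 1
}}

```text
time_s: 2.5
tool_pos: [0.3383, -0.2639, 0.1933]
orientation: [0.04, 0.706, -0.04, 0.706]
contact_force: [1.0, -0.8, -0.8]
width: 0.0175
```

```bash
cat > go.py <<'E'
import sys
from plan import *
np.set_printoptions(precision=1,suppress=True)
s=arm.state(); R0=R.from_quat(s['orientation']); where(s); Q=RT(-1)
a=list(map(float,sys.argv[1:]))
for i in range(0,len(a),3): print(a[i:i+3],'shift',R0.inv().apply(W(*a[i:i+3])-s['tool_pos'])*1e3,'rot',np.degrees((R0.inv()*Q).as_rotvec()))
E
python3 go.py -40.5 0 180
```

```text
t 2.5 snz [  1.1 428.9 193.3] F [ 1.2  0.2 -0.8] w 0.017 j [-0.7 -0.4  1.9 -0.   1.6 -0.6]
[-40.5, 0.0, 180.0] shift [ 13.2 408.6 136.8] rot [-66.   0.   0.]
```

{"api": "apply_moves", "payload": {
  "series": [
    [0,41,14,-7,0,0],
    [0,82,28,-14,0,0],
    [0,123,41,-21,0,0],
    [0,164,55,-28,0,0],
    [0,205,68,-35,0,0],
    [0,246,82,-42,0,0],
    [0,287,96,-49,0,0],
    [0,327,110,-56,0,0],
    [0,368,123,-62,0,0],
    [0,409,137,-66,0,0]
  ]
}}

```text
time_s: 3.5
tool_pos: [0.5223, 0.1267, 0.1932]
orientation: [-0.351, 0.614, 0.351, 0.614]
contact_force: [0.3, -1.2, 0.3]
width: 0.0006
```

```bash
python3 go.py -40.5 0 180 -42 0 82
```

```text
t 3.5 snz [-38.6  -1.  193.2] F [0.8 0.9 0.3] w 0.001 j [ 0.2 -0.2  1.7 -0.   1.6 -0.8]
[-40.5, 0.0, 180.0] shift [13.2  1.9 -1. ] rot [0. 0. 0.]
[-42.0, 0.0, 82.0] shift [111.2   3.5  -1.1] rot [0. 0. 0.]
```

{"api": "apply_moves", "payload": {
  "series": [
    [15,1,0,0,0,0],
    [30,2,0,0,0,0],
    [45,3,-1,0,0,0],
    [60,4,-1,0,0,0],
    [75,4,-1,0,0,0],
    [85,4,-1,0,0,0],
    [85,4,-1,0,0,0],
    [85,4,-1,0,0,0],
    [85,4,-1,0,0,0],
    [85,4,-1,0,0,0]
  ]
}}

```text
time_s: 4.5
tool_pos: [0.5183, 0.126, 0.1087]
orientation: [-0.35, 0.614, 0.35, 0.615]
contact_force: [0.2, 0.5, 0.3]
width: 0.0004
```

```bash
python3 go.py -42 0 82; python3 - <<'E'
from h import *
for cam,w in(('top',(130,150,230,225)),('scene',(130,150,230,260))):
    c=grab(cam); a=c['frame']; x0,y0,x1,y1=w; cv2.imwrite('pics/%s2.png'%cam,cv2.resize(a[y0:y1,x0:x1],None,fx=5,fy=5,interpolation=cv2.INTER_CUBIC))
E
```

```text
t 4.5 snz [-41.7   1.6 108.7] F [-0.1 -0.5  0.3] w 0.0 j [ 0.2 -0.2  1.9  0.   1.4 -0.8]
[-42.0, 0.0, 82.0] shift [26.7  0.3  1.6] rot [-0.2  0.   0. ]
```

View pics/scene2.png

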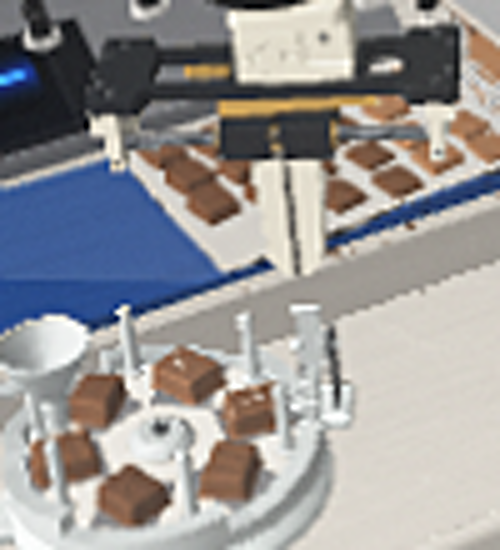

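View pics/top2.png

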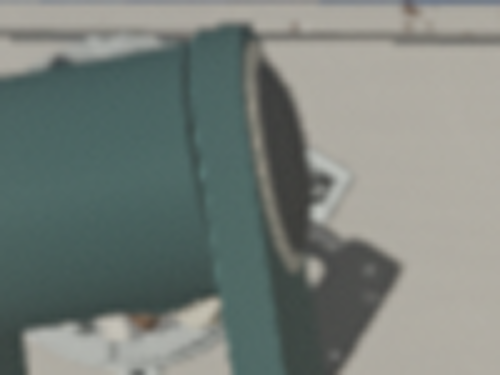

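```bash
python3 - <<'E'
from plan import *
import cloud
for cam,o in(('scene',(130,150)),('top',(130,150))):
    c=grab(cam); s=arm.state()
    for P in (s['tool_pos'],W(-42,0,108.7),W(-25,0,97),W(-25,0,56)): print(cam,(proj(c,P)[0]-o)*5)
    if cam=='scene':
        P=cloud.cloud(c); q=P[(np.hypot(P[:,0]-s['tool_pos'][0],P[:,1]-s['tool_pos'][1])<.04)&(P[:,2]>.1)&(P[:,2]<.14)]
        for z in np.arange(.1,.14,.004):
            a=q[(q[:,2]>=z)&(q[:,2]<z+.004)]
            if len(a): d=a[:,:2]-H; print(round(z,3),len(a),np.round([(d@p).min()*1e3,(d@p).max()*1e3,(d@r).min()*1e3,(d@r).max()*1e3],1))
E
```

```text
scene [303.63420808 302.50900486]
scene [300.42370415 302.22203201]
scene [304.96749756 302.16949056]
scene [312.02870908 361.7645208 ]
0.132 1 [-51.5 -51.5  -5.1  -5.1]
0.136 9 [-52.6 -48.3 -10.2   5.9]
top [241.02681663 242.58461559]
top [237.9401791  240.95118293]
top [258.96868775 214.5344027 ]
top [271.23777933 220.36458537]
```

```bash
python3 - <<'E'
from h import *
c=grab('scene'); a=c['frame'][170:235,165:225]; cv2.imwrite('pics/scene3.png',cv2.resize(a,None,fx=9,fy=9,interpolation=cv2.INTER_NEAREST))
print(np.round(c['z_map'][195:216,183:198],3))
s=arm.state(); print(s['tool_pos'],s['time_s'],s['joints'])
E
```

```text
[[1.19  1.19  1.195 1.189 1.189 1.191 1.192 1.187 1.188 1.191 1.191 1.197
  1.406 1.409 1.414]
 [1.193 1.19  1.196 1.191 1.191 1.201 1.192 1.192 1.19  1.199 1.194 1.198
  1.404 1.396 1.407]
 [1.192 1.193 1.193 1.192 1.196 1.194 1.197 1.193 1.197 1.196 1.196 1.199
  1.399 1.405 1.403]
 [1.197 1.199 1.199 1.195 1.199 1.2   1.195 1.2   1.195 1.195 1.194 1.202
  1.403 1.399 1.403]
 [1.198 1.2   1.197 1.196 1.2   1.199 1.2   1.201 1.198 1.199 1.201 1.201
  1.398 1.404 1.396]
 [1.201 1.203 1.2   1.196 1.197 1.2   1.201 1.205 1.199 1.201 1.202 1.201
  1.388 1.395 1.396]
 [1.2   1.2   1.201 1.201 1.198 1.206 1.203 1.201 1.202 1.203 1.203 1.204
  1.383 1.386 1.381]
 [1.379 1.208 1.204 1.202 1.203 1.201 1.207 1.203 1.203 0.    1.207 1.389
  1.388 1.38  1.39 ]
 [1.383 1.381 1.2   1.21  1.205 1.202 1.204 1.208 1.204 1.209 1.38  1.381
  1.384 1.377 1.385]
 [1.376 1.379 1.378 1.21  1.206 1.209 1.21  0.    1.209 1.371 1.381 1.383
  1.387 1.387 1.39 ]
 [1.375 1.367 1.367 1.369 1.206 1.208 1.37  1.371 1.377 1.382 1.387 1.381
  1.387 1.391 1.388]
 [1.366 1.365 1.359 1.373 1.367 1.371 1.368 1.378 1.38 
[... 331 characters left out ...]
2 1.371 1.375 1.379 1.379 1.379 1.384 1.383 1.387 1.391 1.396 1.39
  1.396 1.397 1.399]
 [1.367 1.371 1.368 1.38  1.381 1.248 1.255 1.251 1.25  1.249 1.251 1.4
  1.395 1.401 1.401]
 [1.367 1.372 1.38  1.377 1.379 1.251 1.249 1.251 1.253 1.255 1.252 1.397
  1.397 1.4   1.404]
 [1.371 1.374 1.382 1.384 1.383 1.386 1.252 1.255 1.258 1.256 1.258 1.405
  1.398 1.406 1.406]
 [1.371 1.384 1.382 1.382 1.387 1.385 1.256 1.259 1.257 1.254 1.263 1.398
  1.304 1.409 1.407]
 [1.38  1.383 1.379 1.39  1.387 1.395 1.256 1.258 1.259 1.258 1.257 1.405
  1.298 1.297 1.403]]
[0.51803884 0.12594126 0.10822836] 4.75 [ 1.90616518e-01 -1.60877274e-01  1.85184932e+00  3.16483326e-05
  1.45035652e+00 -8.44110069e-01]
```

View pics/scene3.png

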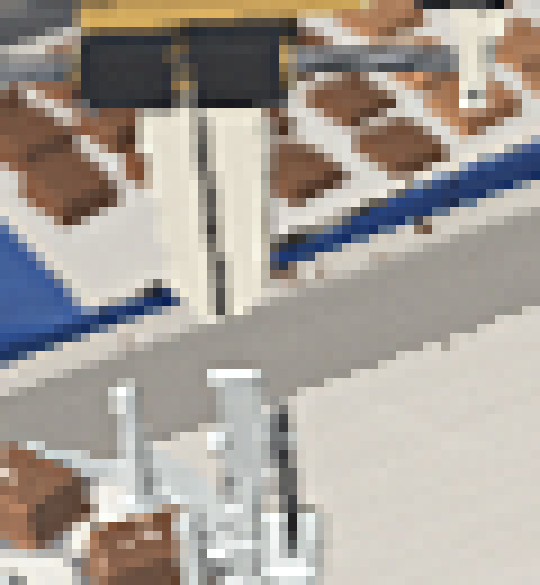

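```bash
python3 - <<'E'
from plan import *
c=grab('scene')
for uv in((187,205),(188,205),(188,204),(190,204),(185,203),(192,202),(184,190),(194,190)):
    q=bydepth(c,uv); d=q[:2]-H; print(uv,np.round(c['z_map'][uv[1],uv[0]],3),q.round(4),np.round([d@p*1e3,d@r*1e3],1))
print(arm.state()['tool_pos'])
t=grab('top'); print(arm.state()['tool_pos'])
from cloud import cloud
for n,c in(('scene',c),('top',t)):
    P=cloud(c); d=P[:,:2]-H; m=(np.abs(d@p*1e3+42)<40)&(np.abs(d@r*1e3)<40)&(P[:,2]>.1); Q=P[m]; print(n,np.sort(Q[:,2])[:20].round(3))
E
```

```text
(187, 205) 1.21 [0.515  0.1361 0.1321] [-49.7  -5.4]
(188, 205) 1.211 [0.5145 0.1334 0.1314] [-48.8  -2.9]
(188, 204) 1.207 [0.5124 0.1339 0.1359] [-50.8  -2.2]
(190, 204) 1.205 [0.5078 0.13   0.137 ] [-52.9   3.4]
(185, 203) 1.206 [0.5171 0.1403 0.139 ] [-50.  -10.1]
(192, 202) 1.208 [0.5099 0.1228 0.1396] [-47.4   8.6]
(184, 190) 1.182 [0.5147 0.1395 0.1811] [-51.7  -8.2]
(194, 190) 1.197 [0.5123 0.1122 0.1726] [-39.9  16.5]
[0.51800953 0.12592631 0.1081421 ]
[0.51798886 0.12589752 0.10813044]
scene [0.131 0.132 0.132 0.134 0.136 0.136 0.137 0.137 0.137 0.137 0.138 0.139
 0.139 0.139 0.139 0.14  0.14  0.14  0.141 0.142]
top [0.232 0.3   0.303 0.303 0.304 0.304 0.305 0.305 0.306 0.306 0.307 0.307
 0.307 0.308 0.308 0.308 0.308 0.308 0.308 0.308]
```

{"api": "apply_moves", "payload": {
  "series": [
    [10,0,1,0,0,0],
    [20,0,2,0,0,0],
    [24,0,2,0,0,0],
    [24,-2,2,0,0,0],
    [24,-5,2,0,0,0],
    [24,-8,2,0,0,0],
    [24,-11,2,0,0,0],
    [24,-14,2,0,0,0],
    [24,-17,2,0,0,0],
    [24,-20,2,0,0,0]
  ]
}}

```text
time_s: 5.85
tool_pos: [0.5365, 0.1172, 0.0841]
orientation: [-0.35, 0.615, 0.35, 0.615]
contact_force: [-0.6, -0.8, -0.1]
width: 0.0003
```

```bash
python3 go.py -42 0 82;  python3 - <<'E'
from h import *
c=grab('scene'); a=c['frame'][170:235,160:225]; cv2.imwrite('pics/scene4.png',cv2.resize(a,None,fx=9,fy=9,interpolation=cv2.INTER_NEAREST))
E
```

```text
t 5.85 snz [-21.7  -0.1  84.1] F [-0.1  1.  -0.1] w 0.0 j [ 0.2 -0.1  1.9  0.   1.4 -0.9]
[-42.0, 0.0, 82.0] shift [ 2.1 20.3 -0.2] rot [-0.2  0.   0. ]
```

View pics/scene4.png

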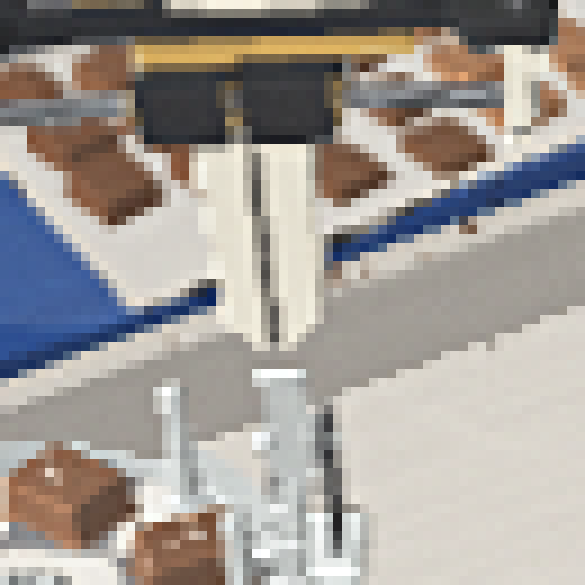

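```bash
python3 - <<'E'
from plan import *
from cloud import cloud
c=grab('scene'); s=arm.state(); t=s['tool_pos']
P=cloud(c); d=P[:,:2]-t[:2]; a=d@p*1e3; b=d@r*1e3; z=(P[:,2]-t[2])*1e3
m=(abs(a)<60)&(abs(b)<125)&(z>15)&(P[:,2]>.1)
for lo in range(-120,120,10):
    k=m&(b>=lo)&(b<lo+10)
    if k.sum()>3:
        zz=np.sort(z[k]); i=np.argsort(z[k])[:3]; print(lo,'zmin',zz[:4].round(0),'a',a[k][i].round(0), 'a range',a[k].min().round(0),a[k].max().round(0))
c2=c['frame'][100:235,110:260]; cv2.imwrite('pics/scene5.png',cv2.resize(c2,None,fx=5,fy=4.4,interpolation=cv2.INTER_CUBIC))
E
```

```text
-120 zmin [25. 25. 26. 26.] a [-53. -49. -55.] a range -57.0 -42.0
-100 zmin [134. 136. 138. 141.] a [-34. -37. -36.] a range -37.0 33.0
-90 zmin [110. 111. 113. 116.] a [-30. -32. -30.] a range -38.0 37.0
-80 zmin [109. 109. 110. 111.] a [ 17.  12. -26.] a range -41.0 34.0
-70 zmin [119. 121. 122. 123.] a [-27. -29. -31.] a range -54.0 34.0
-60 zmin [120. 121. 121. 121.] a [-29. -30. -30.] a range -60.0 23.0
-50 zmin [123. 123. 125. 126.] a [-29. -31. -32.] a range -60.0 24.0
-40 zmin [122. 123. 123. 124.] a [-28. -31. -31.] a range -60.0 21.0
-30 zmin [116. 116. 117. 117.] a [-35. -30. -36.] a range -60.0 23.0
-20 zmin [32. 32. 37. 38.] a [ -8.  -9. -11.] a range -57.0 2.0
-10 zmin [25. 26. 26. 28.] a [ -9.  -5. -10.] a range -47.0 15.0
0 zmin [24. 28. 29. 29.] a [ -7.  -9. -10.] a range -47.0 24.0
10 zmin [33. 35. 38. 38.] a [-7. -0. -9.] a range -46.0 56.0
20 zmin [110. 112. 113. 113.] a [  7.  10. -33.] a range -41.0 49.0
30 zmin [120. 122. 123. 124.] a [-26. -28. -30.] a range -38.0 47.0
40 zmin [121. 122. 123. 125.] a [-28. -30. -31.] a range -34.0 48.0
50 zmin [122. 123. 123. 124.] a [-29. -31. -32.] a range -34.0 32.0
60 zmin [120. 120. 121. 124.] a [-28. -28. -30.] a range -36.0 34.0
70 zmin [111. 113. 113. 117.] a [-34. -32. -37.] a range -39.0 34.0
80 zmin [111. 112. 113. 114.] a [-20. -15. -37.] a range -41.0 36.0
90 zmin [144. 145. 147. 150.] a [-35. -31. -30.] a range -43.0 32.0
100 zmin [389. 391. 391. 394.] a [-16. -28. -30.] a range -48.0 -16.0
```

View pics/scene5.png

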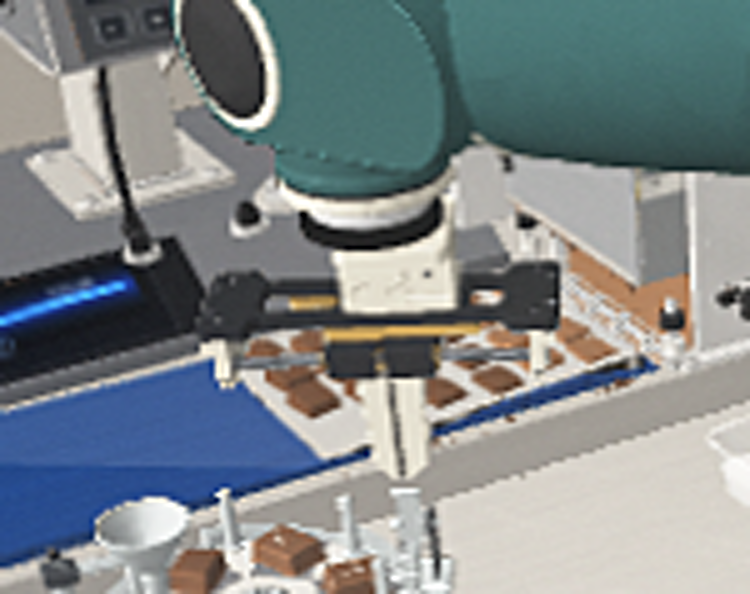

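{"api": "apply_moves", "payload": {
  "series": [
    [0,8,0,0,0,0],
    [0,15,0,0,0,0],
    [0,21,0,0,0,0],
    [0,21,0,0,0,0],
    [0,21,0,0,0,0],
    [8,21,0,0,0,0],
    [16,21,0,0,0,0],
    [24,21,0,0,0,0],
    [27,21,0,0,0,0],
    [27,21,0,0,0,0]
  ]
}}

```text
time_s: 6.95
tool_pos: [0.5178, 0.128, 0.0562]
orientation: [-0.35, 0.615, 0.35, 0.614]
contact_force: [1.0, -0.9, -0.1]
width: 0.0006
```

```bash
python3 go.py -34.5 0 57;  python3 - <<'E'
from h import *
c=grab('scene'); a=c['frame'][170:235,160:225]; cv2.imwrite('pics/scene6.png',cv2.resize(a,None,fx=9,fy=9,interpolation=cv2.INTER_NEAREST))
E
```

```text
t 6.95 snz [-43.2   0.1  56.2] F [ 1.4  0.3 -0.1] w 0.001 j [ 0.2 -0.1  1.9  0.   1.4 -0.8]
[-34.5, 0.0, 57.0] shift [-0.8 -8.7  0.1] rot [-0.2 -0.  -0.1]
```

View pics/scene6.png

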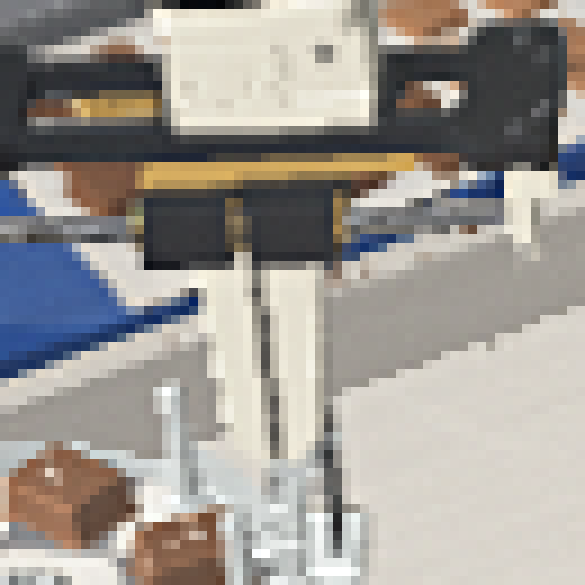

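{"api": "apply_moves", "payload": {
  "series": [
    [0,-4,0,0,0,0],
    [0,-8,0,0,0,0],
    [-3,-12,0,0,0,0],
    [-6,-17,0,0,0,0],
    [-9,-22,0,0,0,0],
    [-11,-27,0,0,0,0],
    [-12,-32,0,0,0,0],
    [-12,-37,0,0,0,0],
    [-11,-42,0,0,0,0],
    [-10,-46,0,0,0,0]
  ]
}}

```text
time_s: 8.0
tool_pos: [0.5582, 0.1044, 0.067]
orientation: [-0.35, 0.615, 0.35, 0.615]
contact_force: [-0.2, 0.7, 1.1]
width: 0.0002
```

```bash
python3 go.py 12.6 0 62;  python3 - <<'E'
from h import *
c=grab('scene'); a=c['frame'][170:235,160:225]; cv2.imwrite('pics/scene7.png',cv2.resize(a,None,fx=9,fy=9,interpolation=cv2.INTER_NEAREST))
E
```

```text
t 8.0 snz [ 3.6 -0.  67. ] F [-0.5 -0.5  1.1] w 0.0 j [ 0.1 -0.1  1.8 -0.   1.4 -0.9]
[12.6, 0.0, 62.0] shift [ 5. -9.  0.] rot [-0.2  0.   0. ]
```

View pics/scene7.png

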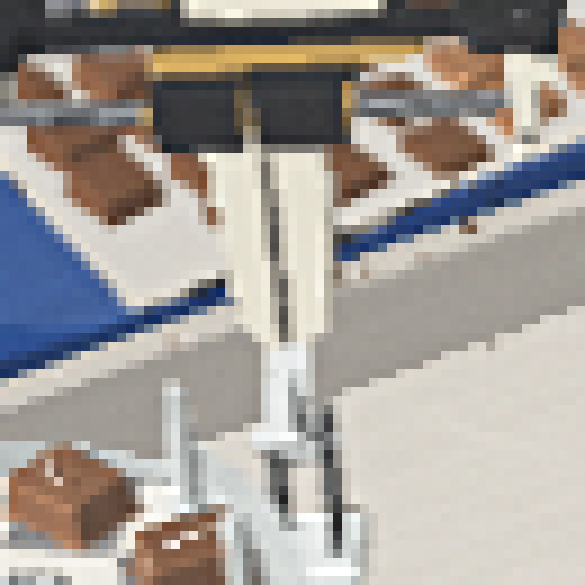

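{"api": "apply_moves", "payload": {
  "series": [
    [1,-4,0,0,0,0],
    [5,-9,0,0,0,0],
    [7,-13,0,0,0,0],
    [10,-17,0,0,0,0],
    [13,-20,0,0,0,0],
    [15,-23,0,0,0,0],
    [15,-28,0,0,0,0],
    [15,-33,0,0,0,0],
    [15,-38,0,0,0,0],
    [15,-38,0,0,0,0]
  ]
}}

```text
time_s: 9.05
tool_pos: [0.5909, 0.0849, 0.0521]
orientation: [-0.35, 0.615, 0.35, 0.615]
contact_force: [-0.9, 0.4, -0.5]
width: 0.0006
```

```bash
python3 go.py 40 0 50;  python3 - <<'E'
from h import *
c=grab('scene'); a=c['frame'][170:235,160:225]; cv2.imwrite('pics/scene8.png',cv2.resize(a,None,fx=9,fy=9,interpolation=cv2.INTER_NEAREST))
E
```

```text
t 9.05 snz [41.7  0.2 52.1] F [-1.   0.1 -0.5] w 0.001 j [ 0.1  0.   1.8 -0.   1.4 -0.9]
[40.0, 0.0, 50.0] shift [2.1 1.7 0.2] rot [-0.2  0.   0. ]
```

View pics/scene8.png

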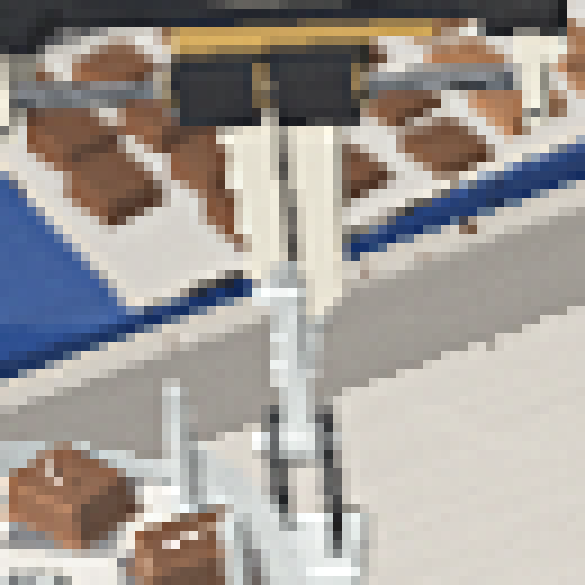

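{"api": "apply_moves", "payload": {
  "series": [
    [-15,0,0,0,0,0],
    [-30,0,0,0,0,0],
    [-45,0,0,0,0,0],
    [-58,0,0,0,0,0],
    [-58,10,0,0,0,0],
    [-58,35,3,0,0,0],
    [-58,65,6,0,0,0],
    [-58,95,9,0,0,0],
    [-58,125,12,0,0,0],
    [-58,137,12,0,0,0]
  ]
}}

```text
time_s: 10.1
tool_pos: [0.4766, 0.1667, 0.1098]
orientation: [-0.35, 0.614, 0.35, 0.614]
contact_force: [0.9, -0.4, 0.9]
width: 0.0005
```

```bash
python3 go.py -95 -12 35;  python3 - <<'E'
from h import *
c=grab('scene'); a=c['frame'][150:270,110:250]; cv2.imwrite('pics/scene9.png',cv2.resize(a,None,fx=5,fy=5,interpolation=cv2.INTER_CUBIC))
E
```

```text
t 10.1 snz [-98.4 -12.3 109.8] F [ 1.  -0.1  0.9] w 0.001 j [ 0.3 -0.2  1.9  0.   1.5 -0.8]
[-95.0, -12.0, 35.0] shift [74.8 -3.4 -0.3] rot [-0.1  0.  -0. ]
```

View pics/scene9.png

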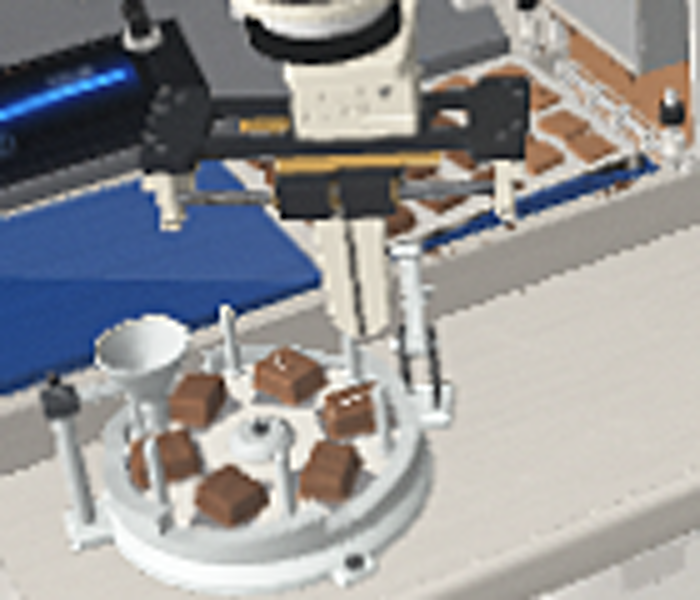

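{"api": "apply_moves", "payload": {
  "series": [
    [15,0,0,0,0,0],
    [30,0,0,0,0,0],
    [45,0,0,0,0,0],
    [58,0,0,0,0,0],
    [68,0,0,0,0,0],
    [74,0,0,0,0,0],
    [74,0,0,0,0,0],
    [74,-4,0,0,0,0],
    [74,-8,0,0,0,0],
    [74,-12,0,0,0,0]
  ]
}}

```text
time_s: 11.15
tool_pos: [0.4895, 0.1593, 0.0366]
orientation: [-0.35, 0.614, 0.35, 0.615]
contact_force: [-2.2, 1.0, 1.3]
width: 0.0003
```

```bash
python3 go.py -83.3 -12 35;  python3 - <<'E'
from h import *
c=grab('scene'); a=c['frame'][170:270,110:250]; cv2.imwrite('pics/scene10.png',cv2.resize(a,None,fx=5.5,fy=5.5,interpolation=cv2.INTER_CUBIC))
E
```

```text
t 11.15 snz [-83.5 -12.5  36.6] F [-2.4  0.3  1.3] w 0.0 j [ 0.3 -0.1  2.   0.   1.3 -0.8]
[-83.3, -12.0, 35.0] shift [ 1.6 -0.2 -0.5] rot [-0.2  0.   0. ]
```

View pics/scene10.png

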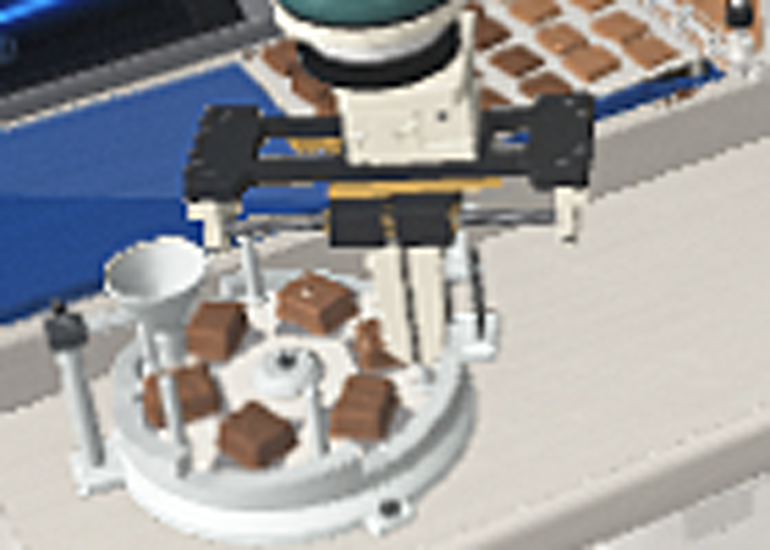

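{"api": "apply_moves", "payload": {
  "series": [
    [1,-1,0,0,0,0],
    [1,-3,0,0,0,0],
    [1,-5,0,0,0,0],
    [1,-7,0,0,0,0],
    [1,-10,0,0,0,0],
    [1,-13,0,0,0,0],
    [1,-16,0,0,0,0],
    [1,-19,0,0,0,0],
    [1,-22,1,0,0,0],
    [1,-24,1,0,0,0]
  ]
}}

```text
time_s: 12.2
tool_pos: [0.5105, 0.1479, 0.035]
orientation: [-0.35, 0.615, 0.35, 0.615]
contact_force: [-1.9, -0.6, 0.5]
width: 0.0008
```

```bash
python3 go.py -41 -14 35;  python3 - <<'E'
from h import *
c=grab('scene'); a=c['frame'][170:270,110:250]; cv2.imwrite('pics/scene11.png',cv2.resize(a,None,fx=5.5,fy=5.5,interpolation=cv2.INTER_CUBIC))
E
```

```text
t 12.2 snz [-59.6 -13.3  35. ] F [-1.3  1.5  0.5] w 0.001 j [ 0.2 -0.1  1.9 -0.   1.3 -0.8]
[-41.0, -14.0, 35.0] shift [  0.  -18.6   0.8] rot [-0.2 -0.   0. ]
```

View pics/scene11.png

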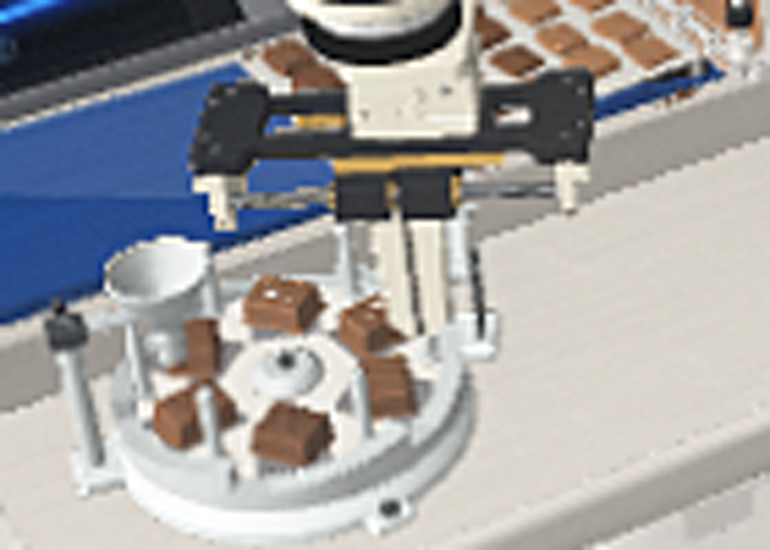

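{"api": "apply_moves", "payload": {
  "series": [
    [0,-2,0,0,0,0],
    [0,-5,0,0,0,0],
    [0,-8,0,0,0,0],
    [0,-11,0,0,0,0],
    [0,-14,0,0,0,0],
    [0,-16,0,0,0,0],
    [0,-17,0,0,0,0],
    [0,-17,0,0,0,0],
    [0,-13,0,0,0,0],
    [0,-9,0,0,0,0]
  ]
}}

```text
time_s: 13.25
tool_pos: [0.5177, 0.1433, 0.035]
orientation: [-0.35, 0.615, 0.35, 0.615]
contact_force: [-0.3, 0.0, -0.1]
width: 0.0004
```

```bash
cat > ang.py <<'E'
from plan import *
from cloud import cloud,fit
import sys
c=grab('scene',sys.argv[1] if len(sys.argv)>1 else None); P=cloud(c)
best=None
for g in np.arange(-12,65,4):
    Cc,a,o,res=fit(P,np.array([.5441,.2106]),np.radians(g-9.8))
    d=np.hypot(*(Cc-[.5441,.2106]))
    sc=(len(o)>=4, -np.abs(res).mean()-d)
    if best is None or sc>best[0]: best=(sc,a,Cc,[i for i,_ in o],np.abs(res).max())
print('joint',round(float(best[1]-np.radians(-9.77)),3),best[2],best[3],best[4])
E
python3 ang.py; python3 go.py 46 0 110
```

```text
t 13.3 snz [-51.7 -13.1  35. ] F [-0.7  0.6 -0.4] w 0.001 j [ 0.2 -0.1  1.9 -0.   1.3 -0.8]
[46.0, 0.0, 110.0] shift [-75.  -97.7 -12.7] rot [-0.2 -0.  -0. ]Traceback (most recent call last):
  File "ang.py", line 7, in <module>
    Cc,a,o,res=fit(P,np.array([.5441,.2106]),np.radians(g-9.8))
               ~~~^^^^^^^^^^^^^^^^^^^^^^^^^^^^^^^^^^^^^^^^^^^^^
  File "cloud.py", line 21, in fit
    r=least_squares(f,[*C,a0],loss='soft_l1',f_scale=.002); C=r.x[:2];a0=r.x[2]
    return func(*args, **kwargs)
    vector_fun = VectorFunction(
        fun_wrapped,
    ...<6 lines>...
        workers=workers
    )
    self._update_fun()
    ~~~~~~~~~~~~~~~~^^
    self.f = self.fun_wrapped(xp_copy(self.x))
             ~~~~~~~~~~~~~~~~^^^^^^^^^^^^^^^^^
    return np.atleast_1d(self.fun(x))
                         ~~~~~~~~^^^
    return self.f(x, *self.args, **self.kwargs)
           ~~~~~~^^^^^^^^^^^^^^^^^^^^^^^^^^^^^^
  File "cloud.py", line 20, in f
    def f(x): return np.concatenate([m-(x[:2]+.073*np.array([np.cos(x[2]+i*np.pi/3),np.sin(x[2]+i*np.pi/3)])) for i,m in o])
                     ~~~~~~~~~~~~~~^^^^^^^^^^^^^^^^^^^^^^^^^^^^^^^^^^^^^^^^^^^^^^^^^^^^^^^^^^^^^^^^^^^^^^^^^^^^^^^^^^^^^^^^^
ValueError: need at least one array to concatenate
```

{"api": "apply_moves", "payload": {
  "series": [
    [-18,0,0,0,0,0],
    [-36,0,0,0,0,0],
    [-54,0,0,0,0,0],
    [-70,0,0,0,0,0],
    [-78,-2,0,0,0,0],
    [-78,-25,-3,0,0,0],
    [-78,-50,-7,0,0,0],
    [-78,-75,-11,0,0,0],
    [-78,-98,-13,0,0,0],
    [-78,-98,-13,0,0,0]
  ]
}}

```text
time_s: 14.3
tool_pos: [0.5968, 0.0806, 0.1123]
orientation: [-0.349, 0.615, 0.349, 0.615]
contact_force: [0.3, -0.0, 0.1]
width: 0.0007
```

```bash
sed -i 's/^    Cc,a,o,res=\(.*\)$/    try: Cc,a,o,res=\1\n    except ValueError: continue/' ang.py; python3 ang.py sc12.png; python3 go.py 46 0 69; python3 - <<'E'
import cv2
a=cv2.imread('pics/sc12.png')[150:270,110:250]; cv2.imwrite('pics/scene12.png',cv2.resize(a,None,fx=5,fy=5,interpolation=cv2.INTER_CUBIC))
E
```

```text
joint 0.584 [0.54441161 0.21090189] [1, 2, 3, 4, 5] 0.0012545084486159097
t 14.35 snz [ 47.7   0.6 112.2] F [-0.2 -0.1 -0.3] w 0.0 j [ 0.1 -0.   1.7 -0.   1.4 -0.9]
[46.0, 0.0, 69.0] shift [43.2  1.6  0.7] rot [-0.3 -0.  -0.1]
```

View pics/scene12.png

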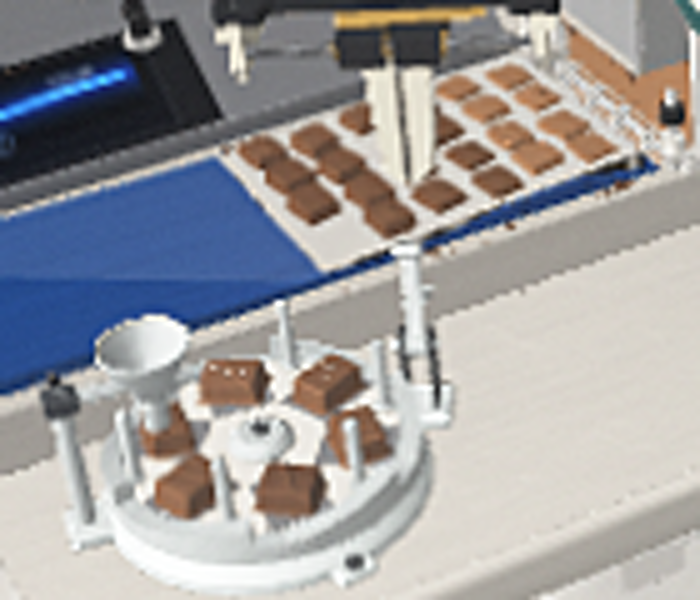

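{"api": "apply_moves", "payload": {
  "series": [
    [15,0,0,0,0,0],
    [30,0,0,0,0,0],
    [43,0,0,0,0,0],
    [43,0,0,0,0,0],
    [43,4,0,0,0,0],
    [43,9,0,0,0,0],
    [43,14,0,0,0,0],
    [43,19,0,0,0,0],
    [43,24,0,0,0,0],
    [43,29,0,0,0,0]
  ]
}}

```text
time_s: 15.35
tool_pos: [0.5702, 0.0972, 0.0702]
orientation: [-0.35, 0.614, 0.35, 0.615]
contact_force: [0.2, -0.0, 0.7]
width: 0.0002
```

{"api": "apply_moves", "payload": {
  "series": [
    [0,4,0,0,0,0],
    [0,8,0,0,0,0],
    [0,12,0,0,0,0],
    [0,16,0,0,0,0],
    [0,20,0,0,0,0],
    [0,23,0,0,0,0],
    [0,23,0,0,0,0],
    [0,23,0,0,0,0],
    [0,23,0,0,0,0],
    [0,23,0,0,0,0]
  ]
}}

```text
time_s: 16.35
tool_pos: [0.5509, 0.1086, 0.07]
orientation: [-0.35, 0.615, 0.35, 0.615]
contact_force: [0.4, 0.1, -0.4]
width: 0.0005
```

```bash
python3 ang.py sc13.png; python3 go.py 0 0 69; python3 - <<'E'
import cv2
a=cv2.imread('pics/sc13.png')[150:270,110:250]; cv2.imwrite('pics/scene13.png',cv2.resize(a,None,fx=5,fy=5,interpolation=cv2.INTER_CUBIC))
E
```

```text
joint 0.581 [0.54474473 0.21079992] [1, 2, 3, 4, 5] 0.0009646499185385626
t 16.4 snz [-4.9  0.  70. ] F [ 1.  -0.2 -0.4] w 0.0 j [ 0.1 -0.1  1.8 -0.   1.4 -0.9]
[0.0, 0.0, 69.0] shift [ 1.  -4.9  0. ] rot [-0.2 -0.  -0. ]
```

View pics/scene13.png

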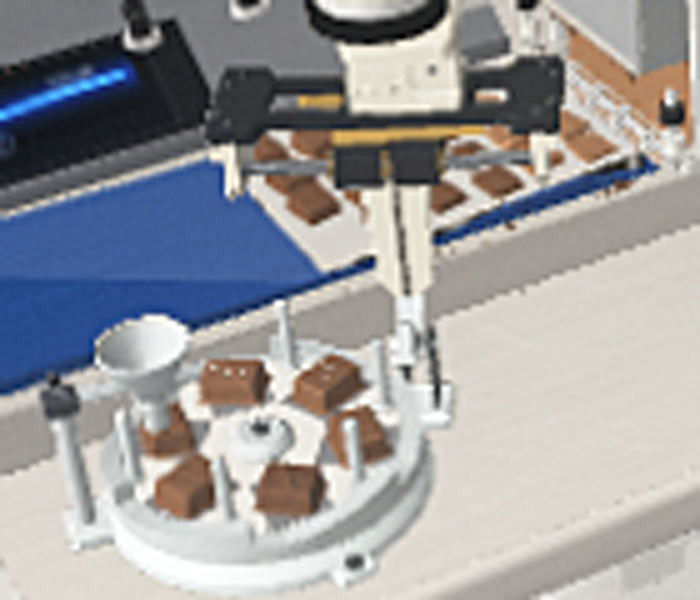

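{"api": "apply_moves", "payload": {
  "series": [
    [0,5,0,0,0,0],
    [0,10,0,0,0,0],
    [0,15,0,0,0,0],
    [0,20,0,0,0,0],
    [0,20,0,0,0,0],
    [-5,20,0,0,0,0],
    [-12,20,0,0,0,0],
    [-25,20,0,0,0,0],
    [-40,20,0,0,0,0],
    [-45,20,0,0,0,0]
  ]
}}

```text
time_s: 17.4
tool_pos: [0.5345, 0.119, 0.1178]
orientation: [-0.35, 0.614, 0.349, 0.616]
contact_force: [0.0, 0.6, 0.8]
width: 0.0003
```

```bash
python3 ang.py sc14.png; python3 go.py -124 -25 115; python3 - <<'E'
import cv2
a=cv2.imread('pics/sc14.png')[150:270,110:250]; cv2.imwrite('pics/scene14.png',cv2.resize(a,None,fx=5,fy=5,interpolation=cv2.INTER_CUBIC))
E
```

```text
joint 0.579 [0.5441713  0.21085426] [1, 2, 3, 4, 5] 0.0008941287191024383
t 17.45 snz [-24.2  -0.7 117.7] F [-0.   1.  -0.1] w 0.001 j [ 0.2 -0.1  1.8  0.   1.5 -0.9]
[-124.0, -25.0, 115.0] shift [ 2.5 99.9 23.9] rot [-0.2  0.1  0.1]
```

View pics/scene14.png

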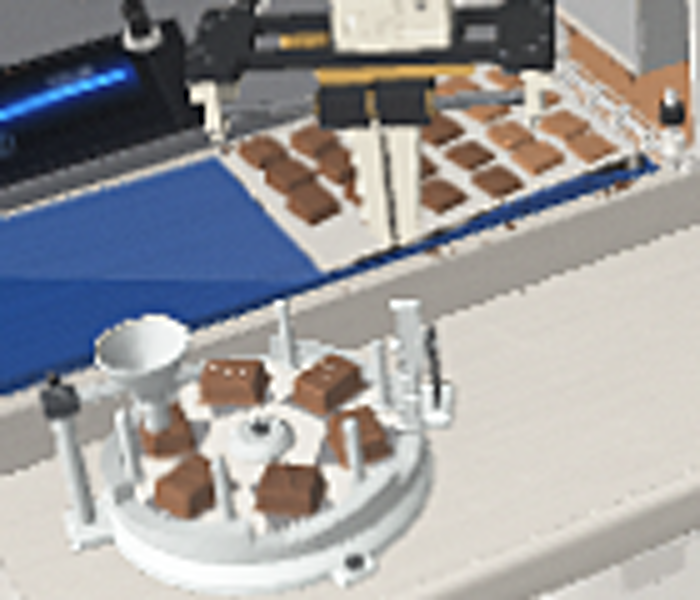

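{"api": "apply_moves", "payload": {
  "series": [
    [0,20,5,0,0,0],
    [0,45,11,0,0,0],
    [0,70,17,0,0,0],
    [0,90,22,0,0,0],
    [0,100,24,0,0,0],
    [0,100,24,0,0,0],
    [15,100,24,0,0,0],
    [30,100,24,0,0,0],
    [40,100,24,0,0,0],
    [40,100,24,0,0,0]
  ]
}}

```text
time_s: 18.45
tool_pos: [0.4591, 0.1899, 0.0725]
orientation: [-0.349, 0.616, 0.35, 0.613]
contact_force: [-0.7, -0.4, 0.1]
width: 0.0003
```

```bash
python3 ang.py sc15.png; python3 go.py -124 -25 35; python3 - <<'E'
import cv2
a=cv2.imread('pics/sc15.png')[150:270,110:250]; cv2.imwrite('pics/scene15.png',cv2.resize(a,None,fx=5,fy=5,interpolation=cv2.INTER_CUBIC))
E
```

```text
joint 0.577 [0.54419721 0.21078189] [1, 2, 3, 4, 5] 0.0007072216010957644
t 18.5 snz [-124.9  -23.9   73.8] F [0.9 0.3 0.2] w 0.0 j [ 0.3 -0.2  2.  -0.   1.4 -0.7]
[-124.0, -25.0, 35.0] shift [38.8 -0.9  1.2] rot [-0.2 -0.1 -0.1]
```

View pics/scene15.png

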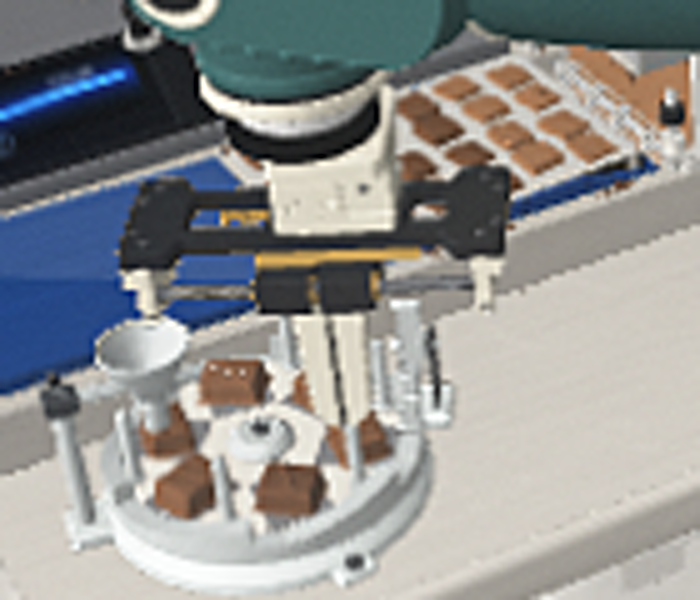

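{"api": "apply_moves", "payload": {
  "series": [
    [13,0,0,0,0,0],
    [26,0,0,0,0,0],
    [36,0,0,0,0,0],
    [38,0,0,0,0,0],
    [38,0,0,0,0,0],
    [38,-3,0,0,0,0],
    [38,-6,0,0,0,0],
    [38,-9,0,0,0,0],
    [38,-11,0,0,0,0],
    [38,-13,0,0,0,0]
  ]
}}

```text
time_s: 19.5
tool_pos: [0.4709, 0.1839, 0.037]
orientation: [-0.35, 0.615, 0.35, 0.614]
contact_force: [-7.9, -1.8, 1.9]
width: 0.0003
```

```bash
python3 ang.py sc16.png; python3 go.py -114.5 -25 35; python3 - <<'E'
import cv2
a=cv2.imread('pics/sc16.png')[170:270,110:250]; cv2.imwrite('pics/scene16.png',cv2.resize(a,None,fx=5,fy=5,interpolation=cv2.INTER_CUBIC))
E
```

```text
joint 0.564 [0.54116357 0.20931294] [1, 2, 3, 4] 0.0079423416581072
t 19.55 snz [-111.8  -24.1   36.9] F [-3.5  3.6  2. ] w 0.0 j [ 0.3 -0.2  2.   0.   1.3 -0.7]
[-114.5, -25.0, 35.0] shift [1.9 2.7 0.9] rot [-0.2 -0.  -0. ]
```

View pics/scene16.png

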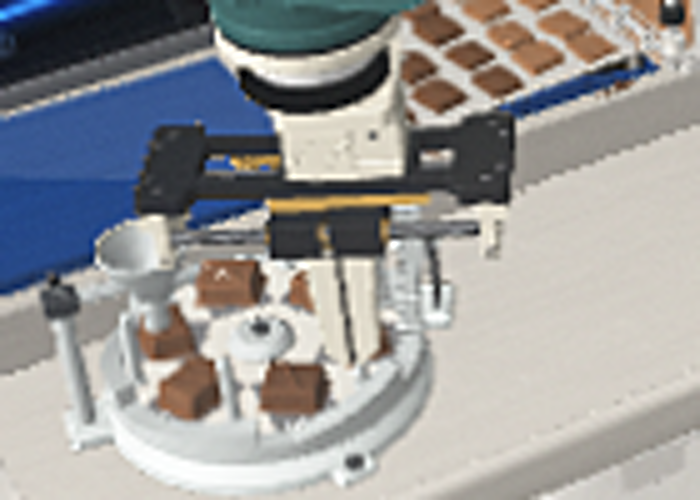

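{"api": "apply_moves", "payload": {
  "series": [
    [1,-1,-1,0,0,0],
    [1,-3,-2,0,0,0],
    [1,-5,-3,0,0,0],
    [1,-7,-4,0,0,0],
    [1,-9,-5,0,0,0],
    [1,-11,-6,0,0,0],
    [1,-13,-7,0,0,0],
    [1,-15,-8,0,0,0],
    [1,-17,-9,0,0,0],
    [1,-18,-9,0,0,0]
  ]
}}

```text
time_s: 20.55
tool_pos: [0.4822, 0.1669, 0.036]
orientation: [-0.35, 0.615, 0.35, 0.615]
contact_force: [-3.6, -0.6, -0.2]
width: 0.0006
```

```bash
python3 ang.py sc17.png; python3 go.py -83.5 -12 35; python3 - <<'E'
import cv2
a=cv2.imread('pics/sc17.png')[170:270,110:250]; cv2.imwrite('pics/scene17.png',cv2.resize(a,None,fx=5,fy=5,interpolation=cv2.INTER_CUBIC))
E
```

```text
joint 0.6 [0.54158221 0.19427732] [1, 2, 3, 4] 0.0076753434058045855
t 20.6 snz [-93.6 -15.3  36. ] F [-0.9  2.1 -0.2] w 0.0 j [ 0.3 -0.2  2.  -0.   1.3 -0.8]
[-83.5, -12.0, 35.0] shift [  1.  -10.1  -3.3] rot [-0.2 -0.   0. ]
```

View pics/scene17.png

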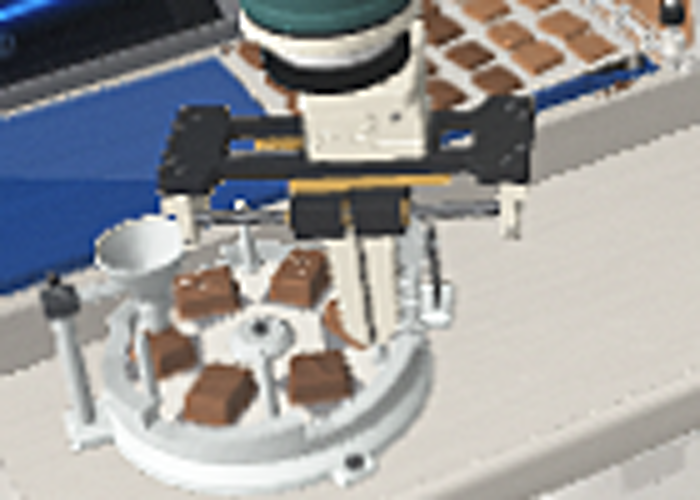

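{"api": "apply_moves", "payload": {
  "series": [
    [1,-1,0,0,0,0],
    [1,-2,-1,0,0,0],
    [1,-3,-1,0,0,0],
    [1,-4,-1,0,0,0],
    [1,-5,-2,0,0,0],
    [1,-6,-2,0,0,0],
    [1,-7,-2,0,0,0],
    [1,-8,-3,0,0,0],
    [1,-8,-3,0,0,0],
    [1,-8,-3,0,0,0]
  ]
}}

```text
time_s: 21.6
tool_pos: [0.4874, 0.1603, 0.0351]
orientation: [-0.35, 0.615, 0.35, 0.615]
contact_force: [0.4, 0.3, 0.6]
width: 0.0006
```

```bash
cat > ang2.py <<'E'
from plan import *
from cloud import cloud,pins
from scipy.optimize import least_squares
import sys
c=grab('scene',sys.argv[1]); P=cloud(c); C0=np.array([.5443,.2108])
t=arm.state()['tool_pos'][:2]
best=None
for g in np.arange(20,75,1.):
    a0=np.radians(g-9.77)
    o=[(i,n,m) for i,n,m in pins(P,C0,a0) if m is not None and np.hypot(*(m-t))>.03]
    if len(o)<3: continue
    d=[np.arctan2(*(m-C0)[::-1])-a0-i*np.pi/3 for i,n,m in o]; d=(np.array(d)+np.pi)%(2*np.pi)-np.pi
    rr=[abs(np.hypot(*(m-C0))-.073) for i,n,m in o]
    sc=(len(o),-np.abs(d).mean())
    if best is None or sc>best[0]: best=(sc,np.radians(g)+np.median(d),[i for i,_,_ in o],np.round(d+np.radians(g),3),np.round(rr,4))
print('joint',best[1:])
a=c['frame'][170:270,110:250]; cv2.imwrite('pics/z'+sys.argv[1],cv2.resize(a,None,fx=5,fy=5,interpolation=cv2.INTER_CUBIC))
E
python3 ang2.py sc18.png; python3 go.py -83.5 -12 35
```

```text
joint (np.float64(1.0238388818406152), [0, 1, 2, 5], array([1.051, 1.023, 1.019, 1.025]), array([0.    , 0.0008, 0.0001, 0.0009]))
t 21.65 snz [-85.8 -12.3  35.1] F [ 0.5  0.1 -0.5] w 0.001 j [ 0.3 -0.1  2.  -0.   1.3 -0.8]
[-83.5, -12.0, 35.0] shift [ 0.1 -2.3 -0.3] rot [-0.2 -0.   0. ]
```

View pics/zsc18.png

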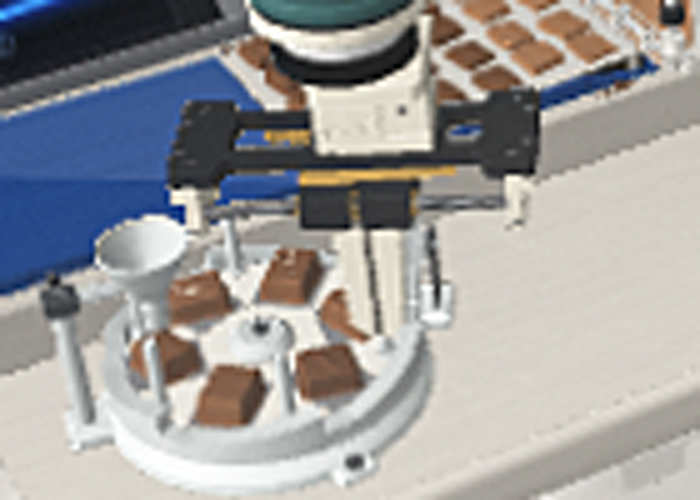

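{"api": "apply_moves", "payload": {
  "series": [
    [0,-0.5,0,0,0,0],
    [0,-1,0,0,0,0],
    [0,-1.5,0,0,0,0],
    [0,-2,-0.5,0,0,0],
    [0,-2.5,-0.5,0,0,0],
    [0,-3,-0.5,0,0,0],
    [0,-3,-0.5,0,0,0],
    [0,-3,-0.5,0,0,0],
    [0,-3,-0.5,0,0,0],
    [0,-3,-0.5,0,0,0]
  ]
}}

```text
time_s: 22.65
tool_pos: [0.4893, 0.1587, 0.035]
orientation: [-0.349, 0.615, 0.35, 0.614]
contact_force: [-5.0, 4.1, 1.4]
width: 0.0005
```

```bash
python3 ang2.py sc19.png; python3 go.py -83.5 -12 35
```

```text
joint (np.float64(1.0511427989018072), [0, 1, 2, 5], array([1.067, 1.049, 1.047, 1.053]), array([0.001 , 0.0004, 0.0001, 0.0003]))
t 22.7 snz [-83.3 -11.9  35. ] F [-5.3 -0.8  1.2] w 0.001 j [ 0.3 -0.1  2.   0.   1.3 -0.8]
[-83.5, -12.0, 35.0] shift [-0.   0.2  0.1] rot [-0.2  0.  -0.1]
```

{"api": "apply_moves", "payload": {
  "series": [
    [0,-0.3,0,0,0,0],
    [0,-0.6,0,0,0,0],
    [0,-1,0,0,0,0],
    [0,-1,0,0,0,0],
    [0,-1,0,0,0,0],
    [0,-1,0,0,0,0],
    [0,-1,0,0,0,0],
    [0,-1,0,0,0,0],
    [0,-1,0,0,0,0],
    [0,-1,0,0,0,0]
  ]
}}

```text
time_s: 23.7
tool_pos: [0.4896, 0.1585, 0.0349]
orientation: [-0.349, 0.615, 0.35, 0.614]
contact_force: [-9.6, 6.0, 3.2]
width: 0.0002
```

```bash
python3 ang2.py sc20.png; python3 go.py -83.5 -12 35
```

```text
joint (np.float64(1.057885885437528), [0, 1, 2, 5], array([1.062, 1.059, 1.048, 1.057]), array([0.0006, 0.0001, 0.0005, 0.0006]))
t 23.75 snz [-83.  -11.9  34.9] F [-11.2  -1.4   4. ] w 0.001 j [ 0.3 -0.1  2.   0.   1.3 -0.8]
[-83.5, -12.0, 35.0] shift [-0.1  0.5  0.1] rot [-0.2 -0.  -0.1]
```

{"api": "apply_moves", "payload": {
  "series": [
    [0,1,0,0,0,0],
    [0,4,0,0,0,0],
    [0,8,0,0,0,0],
    [0,12,0,0,0,0],
    [0,12,0,0,0,0],
    [-15,12,0,0,0,0],
    [-35,12,0,0,0,0],
    [-60,12,0,0,0,0],
    [-85,12,0,0,0,0],
    [-110,12,0,0,0,0]
  ]
}}

```text
time_s: 24.75
tool_pos: [0.4802, 0.164, 0.1474]
orientation: [-0.35, 0.614, 0.35, 0.615]
contact_force: [-0.2, 0.4, 0.0]
width: 0.0004
```

{"api": "apply_moves", "payload": {
  "series": [
    [-20,10,-20,0,0,0],
    [-40,20,-50,0,0,0],
    [-60,30,-85,0,0,0],
    [-60,30,-120,0,0,0],
    [-60,30,-155,0,0,0],
    [-60,30,-190,0,0,0],
    [-60,30,-220,0,0,0],
    [-60,30,-240,0,0,0],
    [-60,30,-240,0,0,0],
    [-60,30,-240,0,0,0]
  ]
}}

```text
time_s: 25.75
tool_pos: [0.3319, -0.0271, 0.206]
orientation: [-0.35, 0.614, 0.349, 0.615]
contact_force: [-0.0, 0.2, 0.9]
width: 0.0005
```

```bash
python3 ang2.py sc21.png; python3 go.py; python3 - <<'E'
from h import *
c=grab('top','top21.png'); a=c['frame'][135:235,95:225]; cv2.imwrite('pics/ztop21.png',cv2.resize(a,None,fx=5,fy=5,interpolation=cv2.INTER_CUBIC))
from cloud import cloud,fit
C,a0,o,res=fit(cloud(c),np.array([.5473,.2077]),np.radians(50.5)); print('top joint',a0-np.radians(-9.79),C,len(o),abs(res).max())
E
```

```text
joint (np.float64(1.0530918577013209), [0, 1, 2, 3, 4, 5], array([1.059, 1.05 , 1.043, 1.056, 1.036, 1.057]), array([0.0007, 0.0007, 0.0001, 0.0005, 0.0005, 0.0001]))
t 25.8 snz [-124.8  227.7  205.7] F [-0.4 -0.3 -0.3] w 0.0 j [-0.2 -0.7  2.1  0.   1.8 -1.2]
top joint 1.0495084568479076 [0.54721672 0.20774358] 6 0.001072375106357798
```

View pics/zsc21.png

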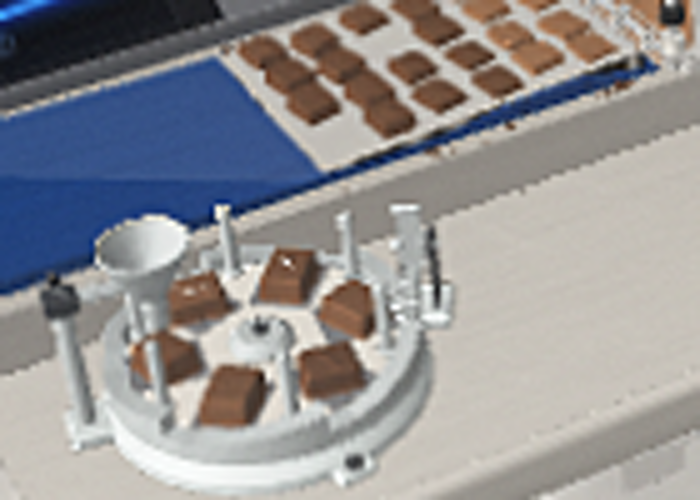

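View pics/ztop21.png

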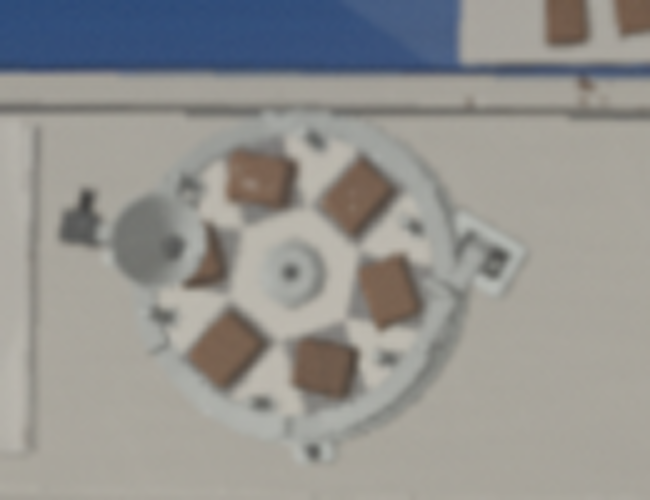

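```bash
python3 - <<'E'
from h import *
C=np.array([.5473,.2077])
for lbl,cc,a0 in(('start',dict(np.load('pics/top.npz')),-9.79),('end',grab('top'),-9.79+60.1)):
    hsv=cv2.cvtColor(cc['frame'],cv2.COLOR_BGR2HSV); m=((hsv[...,1]>80)&((hsv[...,0]<18)|(hsv[...,0]>170))&(hsv[...,2]>40)).astype(np.uint8)
    n,l,st,ce=cv2.connectedComponentsWithStats(m); 
    for i in range(1,n):
        q=atz(cc,ce[i],.046)[:2]-C
        if st[i,4]>15 and np.hypot(*q)<.09: print(lbl,'place',round((np.degrees(np.arctan2(q[1],q[0]))-a0)%360,1),'r',round(np.hypot(*q)*1e3,1),st[i,4])
E
```

```text
start place 30.8 r 54.2 54
start place 328.5 r 54.6 46
start place 267.0 r 53.4 50
start place 147.7 r 56.2 27
start place 209.3 r 55.7 71
end place 327.5 r 58.2 24
end place 269.7 r 54.4 55
end place 208.9 r 54.6 76
end place 90.4 r 55.7 81
end place 143.9 r 52.4 19
```

```bash
python3 -c "
from cell import arm
print(arm.sign_off())"
```

```text
the job is handed in; nothing more can be done
None
```

The turntable now rests one notch back from where it stood, with the next steep face against the lowered pawl. I handed the job in at about 26 s.

**What I did:**
1. With the shut fingertips I lifted the pawl by its tab and laid it right back.
2. I pushed the table backward by one pin to joint angle 0.58.
3. I tipped the pawl down onto the slope, then pushed a second pin gently on. The push stopped at 11 N with almost no further movement, which I took as the face meeting the pawl.
4. I backed the arm off so it touches nothing.

**Last checks:**
- **Turn:** the table has turned back 1.050 rad in the top view and 1.053 rad in the scene view, measured from where it stood. One notch is 1.047.
- **Pawl:** it is down.
- **Pralines:** the five I could measure are within a few degrees and millimetres of their places. The missed one (`piece_0`) is back under the funnel, where I could not measure it.
- **Bystanders:** I didn't compare the tub, lid, timer, thermometer and brush before and after. No move went low near them.

**What disagreed:**
- **Tool height:** the real fingertip sat about 23 mm above the reported tool point, so my first sweep passed over the tab without touching it. I corrected for this in every later move.
- **Angle fit:** during the last push, two camera fits of the table angle failed because the gripper hid the pins. A second fit method then gave consistent values.

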